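Stow the saw's packers and channel nuts

ROBOT

A 6-joint arm with a two-finger parallel gripper is mounted at the origin on a cart in front of the work surface, level with it; the furniture and walls round the work are solid. World frame = base frame: x ahead of the robot, y to its left, z up, the work surface at z = 0. Lengths are in m, angles in rad, forces in N, time in s.
With the tool pointing down it reaches from about 0.25 to 0.775 m from the base axis. Payload 4 kg.
Tool frame: the origin (TCP) lies at the very end of the fingers, on their centre line; the grasp point (between the pads) lies 19 mm behind it (arm.pinch_z is the z of the grasp point in the tool frame, in m); z points along the fingers, y is the line along which they close (so a half turn about z gives the same grasp; the last joint's range is limited). The gripper opens to 85 mm and grips with 20 to 120 N. Pads are 22 mm wide; open, the fingers measure 114 mm over their backs; the gripper's body (76 mm by 85 mm) begins 54 mm behind the grasp point. The pads swing forward as they close: fully open they stand 13 mm farther back than shut.
Start: joints at [-1.213, 0.087, 1.371, -0, 1.684, -0.103], TCP at [0.245, -0.493, 0.202] pointing down, gripper open.
Joint ranges: [-3.1, 3.1], [-0.76, 2.03], [0.27, 2.55], [-1.08, 4.22], [0.17, 2.65], [-2.57, 2.57]. Speed limits (rad/s): [2.79, 2.79, 3.14, 3.14, 3.14, 3.14].

INTERFACE

Orientations are given as a unit quaternion [w, x, y, z].
In Python, from rig import observe, optics, hand_in, arm gives the robot as it stands.
- The arm moves only by the tool move_arm, never from a script. Its argument "steps" is one flat list of numbers, 5 for each row, row after row: the shift along the world's x, y, z in cm, then the turn about the world's z in rad, then the gripper's target within -1 to 1 (shut at 1, half-way at 0, fully open at -1). A call has exactly 8 rows; each row is the pose to reach, as a shift and turn from the pose commanded when the call began; what a row does not reach only later rows make up. A row lasts 1/12 s, in which the tool goes at most 41.7 mm and 7.16 degrees, less where a joint would pass 70% of its speed; a pose out of reach is approached as far as the arm can. A call with a gripper value outside its range is refused whole. The fingers move at their own pace and stop on an object; "force" is the grip in N (left out, the last holds). Time passes only in rows, so rows that repeat a pose let the fingers close, or fill a call up. It gives the time, the measured TCP pose, the force, the opening and the grip force at its end, in the units of the state.
- observe(): the state, without advancing time (a new reading comes with each control period).
- optics.grab_frame(name): name is "side" or "top"; returns a dict with "img" (480x640x3 uint8, red, green, blue), "camera_matrix" (3x3 intrinsics, pixels), "dist_coeffs" ([k1, k2, p1, p2, k3] as OpenCV has them; the pictures are not rectified), "T" (4x4, takes a point from camera to world coordinates). Camera axes: x right, y down, z forward; pixel columns grow to the right and rows downward; lengths in m; the calibration is good to about 2 mm. A picture is of the moment at which its call begins. There is no depth.
- hand_in(): hands the job in; it is judged then, once.
The state is a dict: "time_s": time; "joint_positions": joint angles; "joint_velocities": joint speeds; "joint_torque": joint torques, N m; "ee_pos": TCP position; "eef_rot": TCP orientation; "contact_force": force on the tool from outside, world axes, zero at the start; "wrist_torque": the same for the moment, N m; "grip_width": finger opening in m; "finger_force": force on a finger pad.
Only numpy, scipy, OpenCV 4.12 (cv2) and the standard library are available. Lean on these libraries where they do the work, as an engineer would, in place of code of your own. Each camera call takes 0.05 s, during which the arm holds its last target. There are 200 camera calls.

TASK

Put the saw's setting-up kit away: slide every wooden packer that is lying about fully home, flat, in the rack slot whose height matches its thickness (each slot fits one of them), and lower all three channel nuts into the slotted strut and give each a quarter turn, so that its foot lies square across the slot under the lips. Let everything go, and do not knock the spool, the oil can or the tape measure about.

Things in the scene. Friction and masses are not known exactly. Their poses are not given: they have to be found in the camera images.
- packer_a_mid (a point): centre of the thinnest packer: a loose flat bar of pale wood, 100 long (its x) x 38 wide (its y) x 10 thick (its z) mm, at first lying flat on the board; both ends are alike and it may be either way up. Not every packer is there every time.
- slot_a_mouth (a point): mouth centre of the thinnest packer's slot: fixed wooden block 64 wide with a letterbox slot 13.5 mm high, 43 wide, 65 deep; x points level into it, z up. Slot floor 6.75 mm below this point, 34 above the board; roof 6 thick; a sill slopes up 8 mm to the mouth. A packer fully home touches the back wall and stands 35 mm out, its centre 15 mm inside the mouth. The 4 blocks stand in a row, 70 mm apart, in any order, on a plinth 30 high.
- packer_b_mid (a point): centre of the second thinnest packer: a loose flat bar of pale wood, 100 long (its x) x 38 wide (its y) x 16 thick (its z) mm, at first lying flat on the board; both ends are alike and it may be either way up. Not every packer is there every time.
- slot_b_mouth (a point): mouth centre of the second thinnest packer's slot: fixed wooden block 64 wide with a letterbox slot 19.5 mm high, 43 wide, 65 deep; x points level into it, z up. Slot floor 9.75 mm below this point, 34 above the board; roof 6 thick; a sill slopes up 8 mm to the mouth. A packer fully home touches the back wall and stands 35 mm out, its centre 15 mm inside the mouth. The 4 blocks stand in a row, 70 mm apart, in any order, on a plinth 30 high.
- packer_c_mid (a point): centre of the second thickest packer: a loose flat bar of pale wood, 100 long (its x) x 38 wide (its y) x 22 thick (its z) mm, at first lying flat on the board; both ends are alike and it may be either way up. Not every packer is there every time.
- slot_c_mouth (a point): mouth centre of the second thickest packer's slot: fixed wooden block 64 wide with a letterbox slot 25.5 mm high, 43 wide, 65 deep; x points level into it, z up. Slot floor 12.75 mm below this point, 34 above the board; roof 6 thick; a sill slopes up 8 mm to the mouth. A packer fully home touches the back wall and stands 35 mm out, its centre 15 mm inside the mouth. The 4 blocks stand in a row, 70 mm apart, in any order, on a plinth 30 high.
- packer_d_mid (a point): centre of the thickest packer: a loose flat bar of pale wood, 100 long (its x) x 38 wide (its y) x 28 thick (its z) mm, at first lying flat on the board; both ends are alike and it may be either way up. Not every packer is there every time.
- slot_d_mouth (a point): mouth centre of the thickest packer's slot: fixed wooden block 64 wide with a letterbox slot 31.5 mm high, 43 wide, 65 deep; x points level into it, z up. Slot floor 15.75 mm below this point, 34 above the board; roof 6 thick; a sill slopes up 8 mm to the mouth. A packer fully home touches the back wall and stands 35 mm out, its centre 15 mm inside the mouth. The 4 blocks stand in a row, 70 mm apart, in any order, on a plinth 30 high.
- strut_mid (a point): centre of the slotted strut, on the upper face of its lips: a fixed metal channel, 190 long (its x, along the slot) x 46 wide x 19 high mm. The slot is 17 wide between lips 4 thick; below the lips the channel is 40 wide and 12 high, its inner floor 16 mm below this point. z up.
- nut_a_mid (a point): channel nut (all three alike), upright: steel foot 32 long (x) x 14 wide (y) x 9 high mm, 10 mm round stem, flat black thumb grip 30 long (x, as the foot) x 10 thick x 34 high, from 24 to 58 mm above the underside. This point lies in the grip, 40 mm above the underside; z up the stem. On the strut's inner floor it is 24 mm above strut_mid; on top of the lips, 40.
- nut_b_mid (a point): channel nut (all three alike), upright: steel foot 32 long (x) x 14 wide (y) x 9 high mm, 10 mm round stem, flat black thumb grip 30 long (x, as the foot) x 10 thick x 34 high, from 24 to 58 mm above the underside. This point lies in the grip, 40 mm above the underside; z up the stem. On the strut's inner floor it is 24 mm above strut_mid; on top of the lips, 40.
- nut_c_mid (a point): channel nut (all three alike), upright: steel foot 32 long (x) x 14 wide (y) x 9 high mm, 10 mm round stem, flat black thumb grip 30 long (x, as the foot) x 10 thick x 34 high, from 24 to 58 mm above the underside. This point lies in the grip, 40 mm above the underside; z up the stem. On the strut's inner floor it is 24 mm above strut_mid; on top of the lips, 40.
- spool: spool of copper wire, 48 across, 40 high mm, standing behind, between rack and strut; a bystander, origin under its centre
- oil_can: small green oil can with a red spout, 53 across, 120 high mm; a bystander, origin under its centre
- tape_measure: green tape measure, 32x79x67 mm, standing; a bystander, origin under its centre
Not all that is in view belongs to the job. Leave any pink look-alike of the part that bears nut_c_mid alone.

How it is judged:
At the end, for the whole second after the job is handed in: Every packer present is in the slot for its thickness, within 6 mm of fully home and of the slot's middle; the three nuts stand upright in the strut, foot below the lips, at least 10 mm from its ends and within 20 degrees of square across the slot (x of packer_a_mid in the frame of slot_a_mouth between 0.009 and 0.02 m and y of packer_a_mid in the frame of slot_a_mouth between -0.006 and 0.006 m and z of packer_a_mid in the frame of slot_a_mouth between -0.006 and 0.006 m and x of packer_b_mid in the frame of slot_b_mouth between 0.009 and 0.02 m and y of packer_b_mid in the frame of slot_b_mouth between -0.006 and 0.006 m and z of packer_b_mid in the frame of slot_b_mouth between -0.006 and 0.006 m and x of packer_c_mid in the frame of slot_c_mouth between 0.009 and 0.02 m and y of packer_c_mid in the frame of slot_c_mouth between -0.006 and 0.006 m and z of packer_c_mid in the frame of slot_c_mouth between -0.006 and 0.006 m and x of packer_d_mid in the frame of slot_d_mouth between 0.009 and 0.02 m and y of packer_d_mid in the frame of slot_d_mouth between -0.006 and 0.006 m and z of packer_d_mid in the frame of slot_d_mouth between -0.006 and 0.006 m and z of nut_a_mid in the frame of strut_mid between 0.015 and 0.029 m and x of nut_a_mid in the frame of strut_mid between -0.085 and 0.085 m and y of nut_a_mid in the frame of strut_mid between -0.01 and 0.01 m and angle between each of nut_a_mid, nut_b_mid, nut_c_mid's own z axis and vertical below 0.2 rad and angle between the x axis of each of nut_a_mid, nut_b_mid, nut_c_mid and the y axis of strut_mid, either way round below 0.35 rad and z of nut_b_mid in the frame of strut_mid between 0.015 and 0.029 m and x of nut_b_mid in the frame of strut_mid between -0.085 and 0.085 m and y of nut_b_mid in the frame of strut_mid between -0.01 and 0.01 m and z of nut_c_mid in the frame of strut_mid between 0.015 and 0.029 m and x of nut_c_mid in the frame of strut_mid between -0.085 and 0.085 m and y of nut_c_mid in the frame of strut_mid between -0.01 and 0.01 m); the robot touches nothing.
It fails at once if the spool is moved more than 5 cm or knocked over (distance of spool from where it was at the start of the episode above 0.05 m or angle between spool's own z axis and vertical above 0.6 rad).
It fails at once if the oil can is moved more than 5 cm or knocked over (distance of oil_can from where it was at the start of the episode above 0.05 m or angle between oil_can's own z axis and vertical above 0.6 rad).
It fails at once if the tape measure is moved more than 5 cm or knocked over (distance of tape_measure from where it was at the start of the episode above 0.05 m or angle between tape_measure's own z axis and vertical above 0.6 rad).
Of packer_a, packer_b, packer_c, packer_d only 3 to 4 are there at a start; the rules pass over those that are not, and their reading is None.
At some moment in a run one of packer_a, packer_b, packer_c, packer_d may be knocked a few centimetres aside while the robot is not near it.
It also fails if it takes over 210 s, if anything falls off the work surface, if the arm or the gripper's body presses on something with over 40 N, if the wrist force passes 120 N, or if a joint passes its speed limit or range.

## Working session

There is one attempt and no reset: what is moved stays moved. The work goes in short steps, Python scripts to look and compute and a tool call to move; the robot and the scene stay as the last step left them, time stands still between calls to the robot, and variables do not carry over. Pictures are saved under pics/ and viewed, at most 14 in all, crops included, and the job is handed in when it is done.

Besides the shell and the picture viewer there is one more tool, called after ">>>" as a command line: name --argument value ..., lists and objects as JSON in quotes. move_arm: Moves the arm, as the interface text tells. Its arguments: {"type":"object","properties":{"steps":{"type":"array","items":{"type":"number"}},"force":{"type":"number"}},"required":["steps"]}

```bash
mkdir -p pics; ls
cat > h.py <<'E'
import numpy as np, cv2
from rig import observe, optics, arm
def grab(n):
    f=optics.grab_frame(n); f['n']=n; return f
def save(f,p): cv2.imwrite('pics/'+p,f['img'][:,:,::-1])
def ray(f,uv):
    uv=np.array(uv,float).reshape(-1,1,2)
    n=cv2.undistortPoints(uv,f['camera_matrix'],f['dist_coeffs']).reshape(-1,2)
    d=np.c_[n,np.ones(len(n))]@f['T'][:3,:3].T
    return f['T'][:3,3],d
def onz(f,uv,z):
    o,d=ray(f,uv); return o+d*((z-o[2])/d[:,2])[:,None]
def proj(f,P):
    T=np.linalg.inv(f['T']); r,_=cv2.Rodrigues(T[:3,:3])
    return cv2.projectPoints(np.array(P,float).reshape(-1,3),r,T[:3,3],f['camera_matrix'],f['dist_coeffs'])[0].reshape(-1,2)
E
python3 - <<'E'
from h import *
for n in('top','side'):
    f=grab(n); save(f,n+'0.png'); print(n,f['T'].round(3).tolist(),f['camera_matrix'][0,0])
print(observe(), arm.pinch_z)
E
```

```text
pics
top [[0.199, -0.94, 0.277, 0.15], [-0.98, -0.189, 0.063, 0.018], [-0.007, -0.284, -0.959, 1.411], [0.0, 0.0, 0.0, 1.0]] 553.2422052504159
side [[-0.986, -0.083, 0.143, 0.338], [-0.164, 0.42, -0.893, 1.257], [0.014, -0.904, -0.428, 0.603], [0.0, 0.0, 0.0, 1.0]] 603.7931646196179
{'time_s': 0.1, 'joint_positions': array([-1.21308927e+00,  8.79086181e-02,  1.37214970e+00, -3.06531928e-05,
        1.68362919e+00, -1.03089881e-01]), 'joint_velocities': array([-3.81656898e-05, -1.94226917e-03, -6.13503038e-03,  1.44249557e-03,
        1.10226951e-03, -1.29299087e-03]), 'joint_torque': array([ 2.50123609e-03, -3.53015256e+01, -3.14218533e+01, -1.93474611e-04,
        7.97728164e-03, -4.45396594e-06]), 'ee_pos': array([ 0.24436801, -0.49213751,  0.20121759]), 'eef_rot': array([-1.03701502e-03,  9.73575332e-01,  2.28363692e-01, -1.48094018e-04]), 'contact_force': array([ 0.19771003, -1.17467968, -0.7333389 ]), 'wrist_torque': array([0.02522825, 0.01681219, 0.02128122]), 'finger_force': 0.0, 'grip_width': 0.08523651181698093} -0.0187
```

View pics/top0.png

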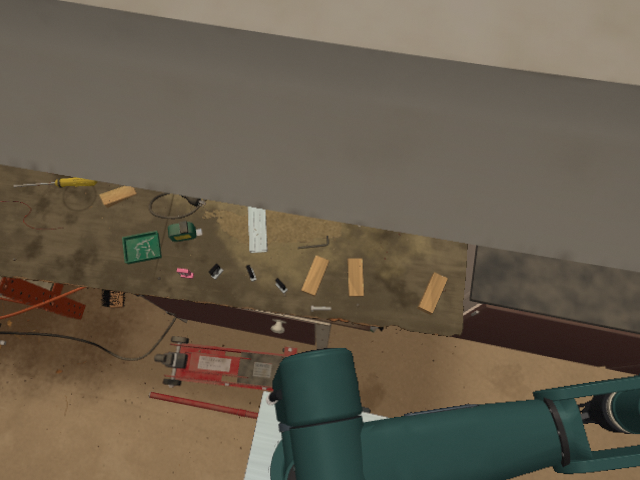

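View pics/side0.png

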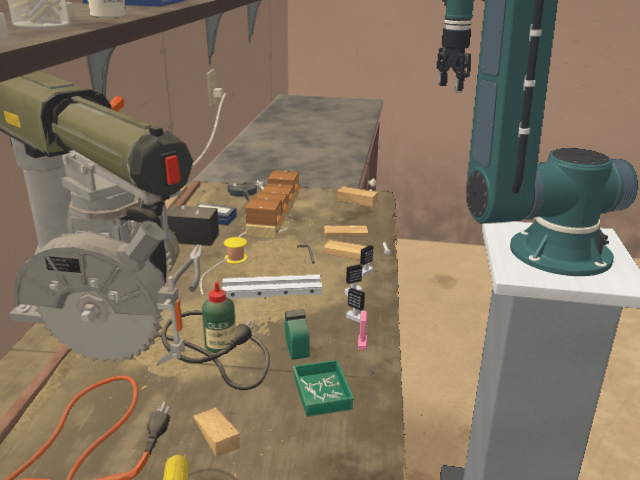

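Top (pixels): three wooden bars at (315,275), (356,277), (433,293), plus a wooden block at (118,195). Black grips at (215,270), (251,272) and (281,285), and a pink look-alike at (185,272). The rack is hidden under the shelf in this view. Side: rack (272,200), strut (272,287), nuts at (367,258), (354,275), (356,300), pink one (363,328), wooden block (217,430). Next, crops.

Run:
```python
from h import *
s=grab('side'); t=grab('top')
I=s['img'][:,:,::-1]; J=t['img'][:,:,::-1]
a=cv2.resize(I[160:240,215:405],None,fx=4.2,fy=4.2,interpolation=cv2.INTER_CUBIC)
b=cv2.resize(I[220:340,300:405],None,fx=2.2,fy=2.2,interpolation=cv2.INTER_CUBIC)
c=cv2.resize(J[190:320,170:460],None,fx=1.9,fy=2.03,interpolation=cv2.INTER_CUBIC)
o=np.zeros((600,800,3),np.uint8)
o[:a.shape[0],:a.shape[1]]=a[:, :800]; o[336:336+b.shape[0],:b.shape[1]]=b; o[336:336+c.shape[0],240:240+c.shape[1]]=c[:264]
cv2.imwrite('pics/c1.png',o)
np.set_printoptions(precision=3,suppress=True)
for f,lo,hi in((t,(5,70,120),(25,200,255)),(s,(5,70,120),(25,200,255))):
    h=cv2.cvtColor(f['img'],cv2.COLOR_RGB2HSV)
    m=cv2.inRange(h,lo,hi); 
    m=cv2.morphologyEx(m,cv2.MORPH_OPEN,np.ones((3,3)))
    for k in cv2.findContours(m,0,2)[0]:
        if 120<cv2.contourArea(k)<3000:
            r=cv2.minAreaRect(k); print(f['n'],np.round(r[0]),np.round(r[1]),onz(f,[r[0]],0.015)[0]); 
            q=onz(f,cv2.boxPoints(r),0.015); print('   sides',np.linalg.norm(q[1]-q[0]),np.linalg.norm(q[2]-q[1]))
print('nuts',onz(t,[(216,270),(251,272),(281,285),(185,272)],.05),'strut',onz(t,[(250,207),(265,207),(265,252),(250,252)],.019))
print('side strut',onz(s,[(222,285),(322,285)],.019), 'spool/oil/tape/woodblock',onz(s,[(236,262),(219,348),(300,355),(217,445)],0))
print('rack',onz(s,[(246,224),(280,224),(268,170),(300,172)],.06),s['img'].shape)
```

```text
top [576. 473.] [ 12. 125.] [ 0.12  -0.587  0.015]
   sides 0.2806605714935046 0.025379821047414056
top [612. 434.] [28. 53.] [ 0.223 -0.661  0.015]
   sides 0.1244054789851189 0.06003362616083268
top [194. 362.] [17. 10.] [0.183 0.34  0.015]
   sides 0.024636324647692776 0.040814365875711106
top [433. 292.] [16. 38.] [ 0.471 -0.211  0.015]
   sides 0.10050762096360603 0.03912340897405051
top [356. 276.] [37. 15.] [ 0.472 -0.011  0.015]
   sides 0.03899282705545162 0.09737786277491105
top [316. 272.] [15. 44.] [0.463 0.091 0.015]
   sides 0.1158381866377123 0.04022000984358887
top [421. 243.] [16. 13.] [ 0.595 -0.164  0.015]
   sides 0.03425631297294585 0.042310512033921194
top [303. 228.] [37. 74.] [0.572 0.148 0.015]
   sides 0.1977206279440307 0.10257323996569094
top [232. 222.] [40. 30.] [0.553 0.336 0.015]
   sides 0.08036580172528258 0.11177959368616852
top [117. 194.] [12. 34.] [0.569 0.657 0.015]
   sides 0.08949387544095698 0.0355870725579101
top [ 75. 180.] [ 6. 30.] [0.585 0.778 0.015]
   sides 0.07961311669981612 0.017511354205325853
side [384. 403.] [26. 40.] [0.346 0.57
[... 592 characters left out ...]
  sides 0.15283621418160323 0.15554865739359763
side [102. 127.] [86. 23.] [ 1.408 -0.675  0.015]
   sides 0.3390149667641363 0.5919386427932377
side [45. 83.] [32. 89.] [ 1.993 -1.294  0.015]
   sides 0.6607097696640906 0.8437335059598497
nuts [[0.411 0.337 0.05 ]
 [0.423 0.25  0.05 ]
 [0.405 0.168 0.05 ]
 [0.391 0.412 0.05 ]] strut [[0.602 0.299 0.019]
 [0.61  0.259 0.019]
 [0.488 0.232 0.019]
 [0.481 0.27  0.019]]
side strut [[0.669 0.304 0.019]
 [0.482 0.268 0.019]] spool/oil/tape/woodblock [[0.68  0.176 0.   ]
 [0.623 0.471 0.   ]
 [0.487 0.465 0.   ]
 [0.559 0.676 0.   ]]
rack [[ 0.673  0.112  0.06 ]
 [ 0.602  0.098  0.06 ]
 [ 0.708 -0.236  0.06 ]
 [ 0.622 -0.237  0.06 ]] (480, 640, 3)
```

View pics/c1.png

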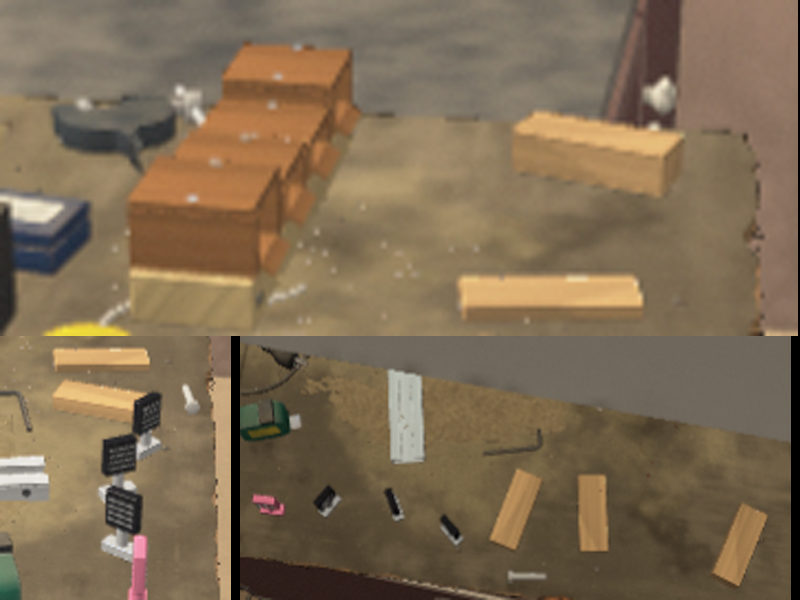

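```bash
cat >> h.py <<'E'
def crop(f,x0,y0,x1,y1,k,step=10):
    im=np.ascontiguousarray(cv2.resize(f['img'][y0:y1,x0:x1,::-1],None,fx=k,fy=k,interpolation=cv2.INTER_CUBIC))
    for x in range(-(-x0//step)*step,x1,step):
        cv2.putText(im,str(x),(int((x-x0+.5)*k)-12,10),0,.38,(0,0,255),1); im[12::6,int((x-x0+.5)*k)]=(255,255,0)
    for y in range(-(-y0//step)*step,y1,step):
        cv2.putText(im,str(y),(0,int((y-y0+.5)*k)+4),0,.38,(0,0,255),1); im[int((y-y0+.5)*k),25::6]=(255,255,0)
    return im
E
python3 - <<'E'
from h import *
f=grab('side')
cv2.imwrite('pics/r.png',crop(f,238,165,308,235,8.5)); cv2.imwrite('pics/p.png',crop(f,318,183,382,266,7))
E
```

```text
(no output)
```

View pics/r.png

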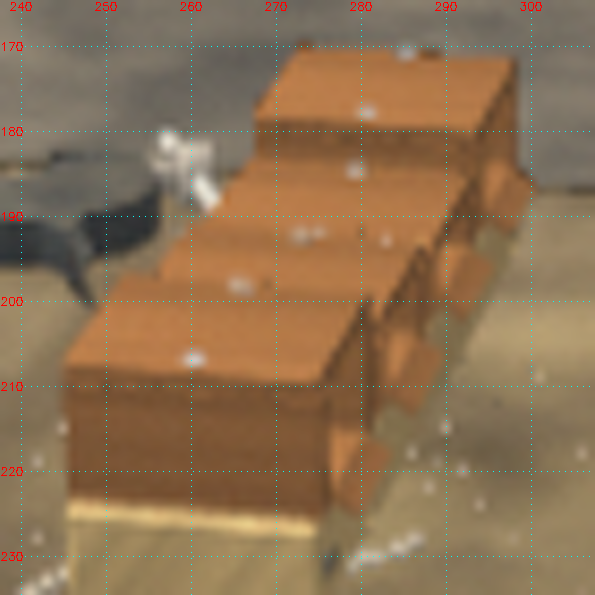

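View pics/p.png

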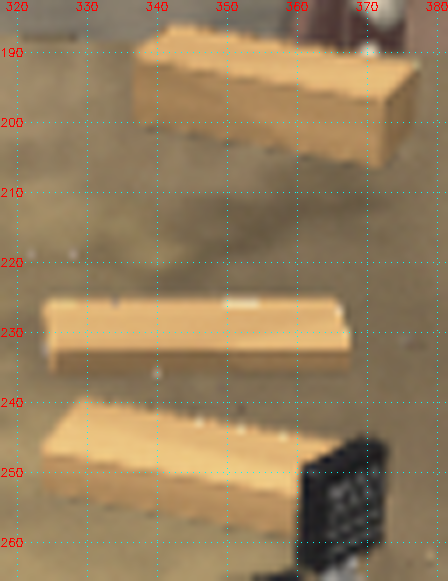

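```bash
cat > m.py <<'E'
from h import *
np.set_printoptions(precision=4,suppress=True)
f=grab('side')
def vh(lo,hi,z0):
    P=onz(f,[lo],z0)[0]; hs=np.arange(0,.08,.0005); Q=proj(f,np.c_[np.repeat(P[None,:2],len(hs),0),z0+hs])
    return P,hs[np.argmin(abs(Q[:,1]-hi[1]))],np.diff(Q[:41:40,1])/20
E
python3 - <<'E'
from m import *
for a,b in(((372,206.3),(372,197)),((337,200.5),(337,191.3)),((325,235.5),(325,232.4)),((367,235.5),(367,232.2)),((360,259.5),(360,253.5)),((324,252),(324,247))): print('packer',vh(a,b,0))
A=vh((275,226.5),(275,209.5),.03);B=vh((246.5,224),(246,208),.03);print('rack near block',A,B)
d=(B[0]-A[0])[:2]; print('depth',np.linalg.norm(d),'yaw',np.arctan2(d[1],d[0]))
# right (front) top edge far corner: test each h
for n,c,e in((1,(275,209.5),(280.7,200)),(2,(282,202),(287.2,193.7)),(3,(288,193.5),(293.3,185)),(4,(293,181),(298.3,171.5))):
    for h in(.0535,.0595,.0655,.0715): 
        p=onz(f,[c,e],h);print(n,h,p[0,:2],p[1,:2],'len',np.linalg.norm(p[1]-p[0]))
E
```

```text
packer (array([ 0.4223, -0.1833,  0.    ]), np.float64(0.026000000000000002), array([-0.3601]))
packer (array([ 0.5161, -0.2046,  0.    ]), np.float64(0.026000000000000002), array([-0.3542]))
packer (array([0.5151, 0.0119, 0.    ]), np.float64(0.008), array([-0.3926]))
packer (array([ 0.4196, -0.0068,  0.    ]), np.float64(0.0085), array([-0.3919]))
packer (array([0.4239, 0.1147, 0.    ]), np.float64(0.0145), array([-0.4169]))
packer (array([0.5047, 0.0947, 0.    ]), np.float64(0.012), array([-0.4099]))
rack near block (array([0.6243, 0.0492, 0.03  ]), np.float64(0.0415), array([-0.4044])) (array([0.6908, 0.0485, 0.03  ]), np.float64(0.0395), array([-0.4024]))
depth 0.06649518259309511 yaw -0.010065553598536817
1 0.0535 [0.6335 0.0076] [ 0.6331 -0.0514] len 0.05892339156055936
1 0.0595 [0.6303 0.0212] [ 0.6298 -0.0371] len 0.05828030153757929
1 0.0655 [0.6271 0.0348] [ 0.6266 -0.0228] len 0.05763721151459878
1 0.0715 [0.6238 0.0485] [ 0.6234 -0.0085] len 0.05699412149161872
2 0.0535 [ 0.6273 -0.0398] [ 0.6262 -0.0943] len 0.0545214569527542
2 0.0595 [ 0.6242 -0.0256] [ 0.6231 -0.0795] len 0.053926409653607774
2 0.0655 [ 0.621  -0.0115] [ 0.6199 -0.0648] len 0.053331362354460905
2 0.0715 [0.6179 0.0027] [ 0.6168 -0.05  ] len 0.05273631505531449
3 0.0535 [ 0.6245 -0.096 ] [ 0.6233 -0.1558] len 0.05988119635322347
3 0.0595 [ 0.6214 -0.0812] [ 0.6202 -0.1404] len 0.05922765284666383
3 0.0655 [ 0.6183 -0.0664] [ 0.6171 -0.125 ] len 0.0585741093401042
3 0.0715 [ 0.6152 -0.0517] [ 0.614  -0.1096] len 0.05792056583354435
4 0.0535 [ 0.6298 -0.1841] [ 0.6301 -0.2584] len 0.07431117655068739
4 0.0595 [ 0.6266 -0.1683] [ 0.6269 -0.2418] len 0.07350014420903109
4 0.0655 [ 0.6234 -0.1526] [ 0.6238 -0.2253] len 0.07268911186737545
4 0.0715 [ 0.6202 -0.1369] [ 0.6206 -0.2087] len 0.07187807952571937
```

```bash
cat > pk.py <<'E'
from h import *
np.set_printoptions(precision=4,suppress=True)
Z={'a':.010,'b':.016,'d':.028}
def packers(t):
    h=cv2.cvtColor(t['img'],cv2.COLOR_RGB2HSV)
    m=cv2.morphologyEx(cv2.inRange(h,(5,70,120),(25,200,255)),cv2.MORPH_OPEN,np.ones((3,3)))
    out=[]
    for k in cv2.findContours(m,0,2)[0]:
        if 350<cv2.contourArea(k)<900:
            c=cv2.minAreaRect(k)[0]
            if not(290<c[0]<470 and 200<c[1]<320): continue
            for n,z in Z.items():
                q=onz(t,k.reshape(-1,2),z)[:,:2]*1000
                r=cv2.minAreaRect(q.astype(np.float32)); b=cv2.boxPoints(r); e=[b[1]-b[0],b[2]-b[1]]; e=max(e,key=np.linalg.norm); 
                a=np.arctan2(e[1],e[0]); a=(a+np.pi/2)%np.pi-np.pi/2
                print(np.round(c),n,np.array(r[0]).round(1),np.round(r[1],1),'yaw %.3f'%a)
E
python3 - <<'E'
from pk import *
t=grab('top'); s=grab('side'); packers(t)
h=cv2.cvtColor(t['img'],cv2.COLOR_RGB2HSV)
cv2.imwrite('pics/s1.png',np.vstack([crop(t,170,195,300,300,4.6)[:,:600][:330],crop(s,215,265,330,302,5.2)[:270,:598].copy() if 0 else cv2.copyMakeBorder(crop(s,215,262,330,305,5.2),0,0,0,2,0)[:,:600][:264]]))
E
```

```text
[433. 292.] a [ 472.6 -212.3] [ 38.8 101.2] yaw -0.259
[433. 292.] b [ 471.2 -211.3] [ 38.6 100.7] yaw -0.259
[433. 292.] d [ 468.5 -209.3] [38.3 99.9] yaw -0.259
[356. 276.] a [473.2 -10.9] [97.7 38.8] yaw 0.198
[356. 276.] b [471.8 -10.8] [97.3 38.6] yaw 0.198
[356. 276.] d [469.1 -10.5] [96.5 38.3] yaw 0.198
[316. 271.] a [467.   90.9] [ 39.9 120.9] yaw -0.183
[316. 271.] b [465.6  90.6] [ 39.7 120.4] yaw -0.183
[316. 271.] d [462.9  90. ] [ 39.4 119.3] yaw -0.183Traceback (most recent call last):
  File "<stdin>", line 4, in <module>
    return _nx.concatenate(arrs, 0, dtype=dtype, casting=casting)
           ~~~~~~~~~~~~~~~^^^^^^^^^^^^^^^^^^^^^^^^^^^^^^^^^^^^^^^
ValueError: all the input array dimensions except for the concatenation axis must match exactly, but along dimension 1, the array at index 0 has size 598 and the array at index 1 has size 600
```

>>> move_arm --steps '[4, 8, 0, -0.1, -1, 8, 12, 0, -0.2, -1, 11, 16, 0, -0.3, -1, 14, 20, 0, -0.4, -1, 17, 24, 0, -0.46, -1, 20, 28, 0, -0.46, -1, 20, 30, 0, -0.46, -1, 20, 30, 0, -0.46, -1]' --force 60

```text
time_s: 1.07
ee_pos: [0.4311, -0.2149, 0.2025]
eef_rot: [0.0, 1.0, 0.0, 0.0]
contact_force: [0.1, -0.5, 0.2]
grip_width: 0.0855
finger_force: 0.0
```

Run:
```python
from pk import *
t=grab('top'); s=grab('side')
A=crop(t,170,195,300,300,4.6)[:330];B=crop(s,215,262,330,305,5.2)[:264]
o=np.zeros((600,600,3),np.uint8); o[:330,:A.shape[1]]=A; o[330:330+len(B),:B.shape[1]]=B; cv2.imwrite('pics/s1.png',o); print(observe()['ee_pos'])
```

```text
[ 0.4328 -0.2115  0.2026]
```

View pics/s1.png

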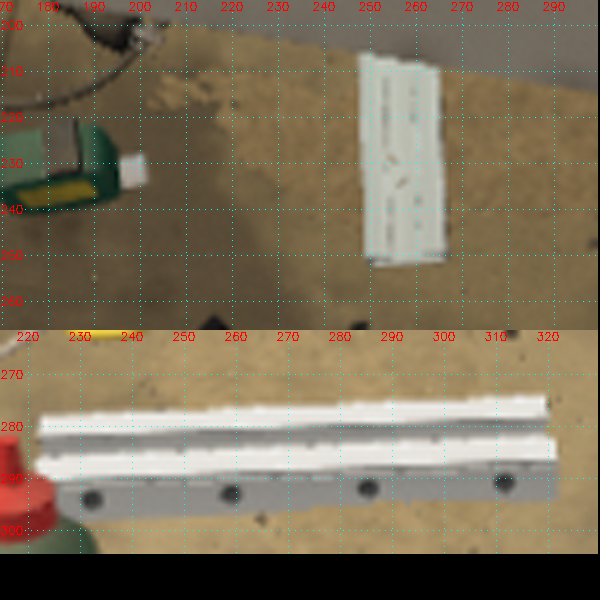

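>>> move_arm --steps '[0, 0, -2, -0.1, -1, 0, 0, -5, -0.2, -1, 0, 0, -8, -0.26, -1, 0, 0, -10, -0.26, -1, 0, 0, -10, -0.26, -1, 0, 0, -10, -0.26, -1, 0, 0, -10, -0.26, -1, 0, 0, -10, -0.26, -1]'

```text
time_s: 1.83
ee_pos: [0.4315, -0.218, 0.1048]
eef_rot: [0.001, 0.992, -0.129, 0.002]
contact_force: [0.2, 0.1, 0.6]
grip_width: 0.0854
finger_force: 0.0
```

Strut: top view corners (249,207), (264,209), (265,250), (250,252), far end under the shelf. Side view: slot between the lips runs from (223,282) to (320,279). The three nuts and the packers are unchanged.

>>> move_arm --steps '[0.4, 0.8, 0, 0, -1, 0.8, 1.4, 0, 0, -1, 0.8, 1.4, -2, 0, -1, 0.8, 1.4, -3, 0, -1, 0.8, 1.4, -3, 0, -1, 0.8, 1.4, -3, 0, -1, 0.8, 1.4, -3, 0, -1, 0.8, 1.4, -3, 0, -1]'

```text
time_s: 2.5
ee_pos: [0.4389, -0.2031, 0.0733]
eef_rot: [0.0, 0.992, -0.129, 0.001]
contact_force: [0.6, 0.0, 0.3]
grip_width: 0.0853
finger_force: 0.0
```

Run:
```python
from pk import *
t=grab('top');packers(t); o=observe();print(o['ee_pos'],o['joint_velocities'])
```

```text
[356. 276.] a [473.3 -11.3] [98.2 38.7] yaw 0.183
[356. 276.] b [471.9 -11.2] [97.8 38.5] yaw 0.183
[356. 276.] d [469.1 -10.9] [97.  38.2] yaw 0.183
[316. 271.] a [468.7  90.6] [ 40.  124.4] yaw -0.183
[316. 271.] b [467.3  90.3] [ 39.8 123.9] yaw -0.183
[316. 271.] d [464.6  89.6] [ 39.5 122.8] yaw -0.183
[ 0.4388 -0.2031  0.0733] [-0.0025  0.0011  0.0026 -0.0015 -0.0019 -0.0002]
```

>>> move_arm --steps '[0.1, 0.1, -2, 0, -1, 0.1, 0.1, -4, 0, -1, 0.1, 0.1, -6, 0, -1, 0.1, 0.1, -6.8, 0, -1, 0.1, 0.1, -6.8, 0, 1, 0.1, 0.1, -6.8, 0, 1, 0.1, 0.1, -6.8, 0, 1, 0.1, 0.1, -6.8, 0, 1]'

```text
time_s: 3.22
ee_pos: [0.4405, -0.2025, 0.006]
eef_rot: [0.001, 0.992, -0.129, 0.001]
contact_force: [-0.9, 0.7, 0.1]
grip_width: 0.0385
finger_force: 0.0
```

>>> move_arm --steps '[0, 0, 0, 0, 1, 0, 0, 0, 0, 1, 0, 0, 0, 0, 1, 0, 0, 2, 0, 1, 0, 0, 5, 0, 1, 0, 0, 8, 0.1, 1, 0, 0, 8, 0.2, 1, 0, 0, 8, 0.26, 1]'

```text
time_s: 3.88
ee_pos: [0.4411, -0.2028, 0.0876]
eef_rot: [0.002, 1.0, 0.003, 0.003]
contact_force: [-1.3, 0.6, -0.9]
grip_width: -0.0002
finger_force: 0.0
```

Run:
```python
from m import *
cv2.imwrite('pics/d1.png',crop(f,240,110,400,240,4.9,20)); print(observe()['ee_pos'],observe()['eef_rot'],observe()['grip_width'])
```

```text
[ 0.4402 -0.2023  0.0861] [0.0009 1.     0.0029 0.0015] 0.0001264975128175301
```

View pics/d1.png

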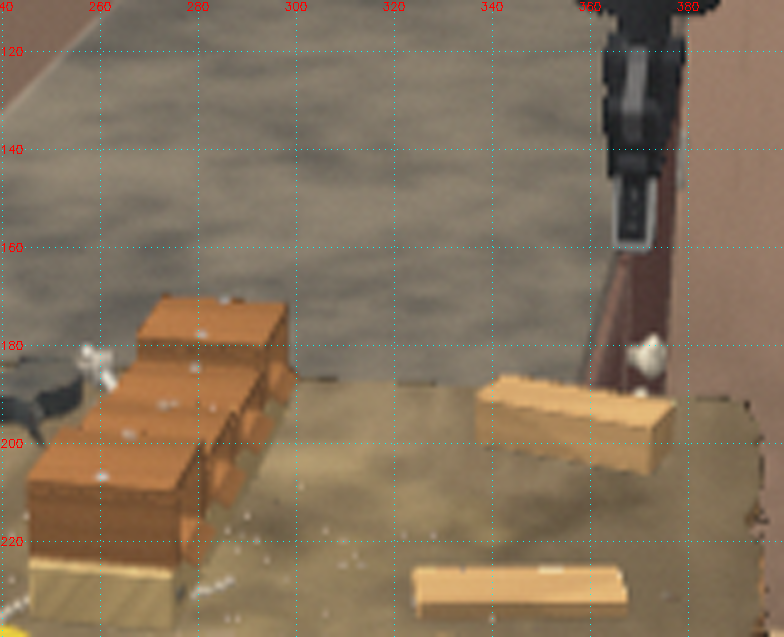

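Run:
```python
from m import *
o=observe();print(o['ee_pos'],o['grip_width'],o['finger_force'])
p=o['ee_pos'];print(proj(f,[p,p+[0,0,.054],p+[.011,0,0],p-[.011,0,0]]))
print(proj(f,[[.4685,-.2093,.028],[.4395,-.2016,.028],[.4395,-.2016,.0]]))
```

```text
[ 0.4396 -0.2019  0.0851] 0.0002942673004711817 0.0
[[367.631  172.1679]
 [368.7462 151.7584]
 [363.318  171.8756]
 [371.9536 172.4606]]
[[355.6562 191.2318]
 [366.5132 193.1152]
 [365.9709 203.1245]]
```

>>> move_arm --steps '[0, 0, 0, 0, -1, 0, 0, 0, 0, -1, 0, 0, 0, 0, -1, 0, 0, 0, 0, -1, 0, 0, 0, 0, -1, 0, 0, 0, 0, -1, 0, 0, 0, 0, -1, 0, 0, 0, 0, -1]'

```text
time_s: 4.65
ee_pos: [0.4393, -0.2017, 0.0843]
eef_rot: [0.0, 1.0, 0.0, -0.0]
contact_force: [-0.9, 0.9, 0.7]
grip_width: 0.0856
finger_force: 0.0
```

Run:
```python
from m import *
t=grab('top');print(observe()['grip_width'])
A=crop(f,340,140,400,215,7); B=crop(t,400,240,480,320,6)
o=np.zeros((560,800,3),np.uint8);A=A[:525];o[:len(A),:A.shape[1]]=A;o[:len(B),421:421+min(379,B.shape[1])]=B[:,:379];cv2.imwrite('pics/d2.png',o)
```

```text
0.08560199851365664
```

View pics/d2.png

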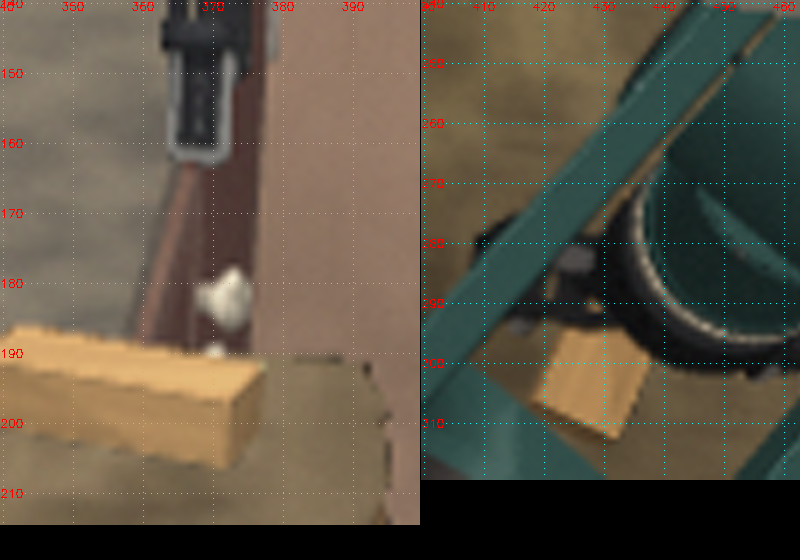

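Run:
```python
from m import *
t=grab('top');o=observe();p=o['ee_pos'];print(p)
for P in(p,p+[0,0,.03],p+[0,-.06,0]):
  for dy in(.05,0,-.05): print(proj(t,[P+[0,dy,.02]])[0],end=' ')
  print()
print(proj(t,[[.4395,-.2016,.028],[.4198,-.1964,.028]]))
save(t,'t5.png')
cv2.imwrite('pics/t5.png',crop(t,340,220,480,330,5.6))
```

```text
[ 0.4393 -0.2017  0.0843]
[413.4056 292.7939] [434.3284 296.9355] [455.4092 301.114 ] 
[415.4884 290.364 ] [436.887  294.5908] [458.4519 298.8558] 
[438.5316 297.7682] [459.6453 301.9543] [480.931 306.18 ] 
[[428.2551 302.3834]
 [425.0736 309.6376]]
```

View pics/t5.png

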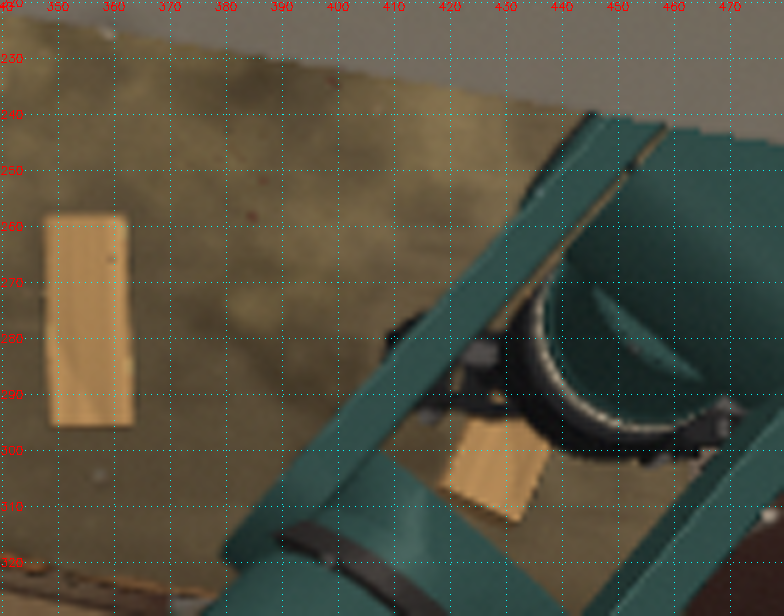

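The fingertips appear about 30 mm higher in the side view than the reported TCP, and the top view agrees in y. Probe by touch: closed fingers down onto the packer top (28 mm).

>>> move_arm --steps '[0, 0, -1, 0, 1, 0, 0, -2, 0, 1, 0, 0, -4, 0, 1, 0, 0, -6, 0, 1, 0, 0, -7, 0, 1, 0, 0, -7, 0, 1, 0, 0, -7, 0, 1, 0, 0, -7, 0, 1]'

```text
time_s: 5.52
ee_pos: [0.4399, -0.2021, 0.0151]
eef_rot: [0.0, 1.0, 0.0, 0.001]
contact_force: [0.4, -0.5, 0.4]
grip_width: -0.0
finger_force: 0.0
```

>>> move_arm --steps '[0, 0, -0.2, 0, 1, 0, 0, -0.4, 0, 1, 0, 0, -0.6, 0, 1, 0, 0, -0.8, 0, 1, 0, 0, -0.9, 0, 1, 0, 0, -1, 0, 1, 0, 0, -1.1, 0, 1, 0, 0, -1.1, 0, 1]'

```text
time_s: 6.18
ee_pos: [0.4391, -0.2017, 0.0031]
eef_rot: [-0.0, 1.0, 0.0, -0.0]
contact_force: [0.1, -0.2, -0.5]
grip_width: -0.0
finger_force: 0.0
```

Run:
```python
from m import *
o=observe();print(o['ee_pos'],o['contact_force']);print(proj(f,[o['ee_pos']]))
cv2.imwrite('pics/d3.png',crop(f,330,140,400,215,8)[:600])
```

```text
[ 0.4392 -0.2017  0.0032] [-0.4106  0.6917 -1.2539]
[[366.1508 201.9952]]
```

View pics/d3.png

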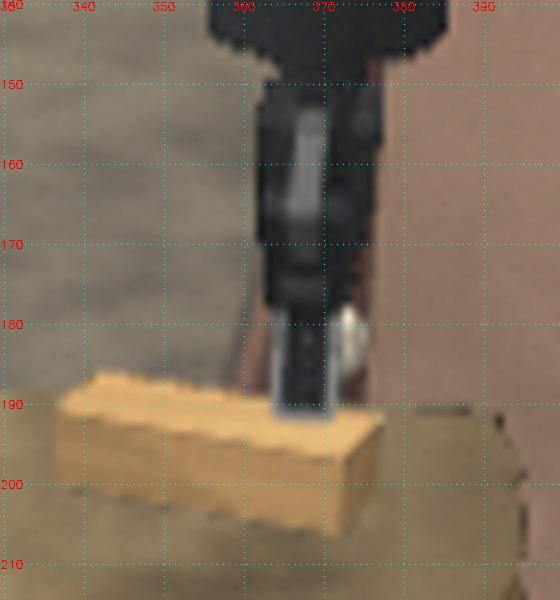

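>>> move_arm --steps '[0, 0, -0.1, 0, 1, 0, 0, -0.2, 0, 1, 0, 0, -0.3, 0, 1, 0, 0, -0.4, 0, 1, 0, 0, -0.4, 0, 1, 0, 0, -0.4, 0, 1, 0, 0, -0.4, 0, 1, 0, 0, -0.4, 0, 1]'

```text
time_s: 6.9
ee_pos: [0.4393, -0.2017, -0.0006]
eef_rot: [0.0, 1.0, 0.0, -0.0]
contact_force: [-0.3, -0.2, -0.2]
grip_width: -0.0001
finger_force: 0.0
```

>>> move_arm --steps '[0, 0, -0.1, 0, 1, 0, 0, -0.2, 0, 1, 0, 0, -0.2, 0, 1, 0, 0, -0.2, 0, 1, 0, 0, -0.2, 0, 1, 0, 0, -0.2, 0, 1, 0, 0, -0.2, 0, 1, 0, 0, -0.2, 0, 1]'

```text
time_s: 7.57
ee_pos: [0.4394, -0.2018, -0.001]
eef_rot: [0.0, 1.0, 0.0, 0.0]
contact_force: [-3.9, 0.8, 8.6]
grip_width: -0.0002
finger_force: 4.4
```

Touch at reading −0.001 on a 28 mm top: true tip height = reading + 29 mm, matching the images. I correct for that.

>>> move_arm --steps '[0, 0, 2, 0, 1, 0, 0, 4, 0, -1, 0, 0, 5, -0.1, -1, 0, 0, 5, -0.2, -1, 0, 0, 5, -0.25, -1, 0, 0, 5, -0.25, -1, 0, 0, 5, -0.25, -1, 0, 0, 5, -0.25, -1]'

```text
time_s: 8.23
ee_pos: [0.4391, -0.2016, 0.0471]
eef_rot: [-0.0, 0.992, -0.124, -0.0]
contact_force: [-0.6, -0.2, 0.3]
grip_width: 0.0833
finger_force: 0.0
```

>>> move_arm --steps '[0, 0, -3, 0, -1, 0, 0, -6, 0, -1, 0, 0, -7.2, 0, -1, 0, 0, -7.2, 0, -1, 0, 0, -7.2, 0, -1, 0, 0, -7.2, 0, 1, 0, 0, -7.2, 0, 1, 0, 0, -7.2, 0, 1]'

```text
time_s: 8.9
ee_pos: [0.4405, -0.2025, -0.0231]
eef_rot: [0.001, 0.992, -0.124, 0.001]
contact_force: [1.4, 0.2, 1.0]
grip_width: 0.0514
finger_force: 0.0
```

>>> move_arm --steps '[0, 0, 0, 0, 1, 0, 0, 0, 0, 1, 0, 0, 0, 0, 1, 0, 0, 0, 0, 1, 0, 0, 0, 0, 1, 0, 0, 0, 0, 1, 0, 0, 0, 0, 1, 0, 0, 0, 0, 1]'

```text
time_s: 9.57
ee_pos: [0.4405, -0.2025, -0.0231]
eef_rot: [0.001, 0.992, -0.124, 0.001]
contact_force: [-0.6, -0.7, 6.7]
grip_width: 0.037
finger_force: 62.4
```

>>> move_arm --steps '[0, 0, 3, 0, 1, 0, 0, 6, 0, 1, 0, 3, 7, 0.1, 1, 0, 7, 7, 0.2, 1, 1, 11, 7, 0.25, 1, 2, 15, 7, 0.25, 1, 4, 18, 7, 0.25, 1, 6, 21.9, 7, 0.25, 1]'

```text
time_s: 10.23
ee_pos: [0.4981, 0.0166, 0.0451]
eef_rot: [0.0, 1.0, 0.0, -0.0]
contact_force: [1.1, -0.5, -1.0]
grip_width: 0.0366
finger_force: 61.7
```

>>> move_arm --steps '[0, 0, 0, 0, 1, 0, 0, 0, 0, 1, 0, 0, 0, 0, 1, 0, 0, 0, 0, 1, 0, 0, 0, 0, 1, 0, 0, 0, 0, 1, 0, 0, 0, 0, 1, 0, 0, 0, 0, 1]'

```text
time_s: 10.9
ee_pos: [0.4982, 0.0146, 0.0454]
eef_rot: [0.0, 1.0, -0.0, 0.0]
contact_force: [0.1, 0.7, -0.7]
grip_width: 0.0374
finger_force: 61.6
```

Run:
```python
from m import *
o=observe();print(o['ee_pos'],o['eef_rot'],o['contact_force'],o['grip_width'])
cv2.imwrite('pics/d4.png',crop(f,235,150,385,235,5.2))
```

```text
[0.4982 0.0148 0.0454] [ 0.0001  1.     -0.0001  0.0001] [ 0.0527 -0.5749 -0.5479] 0.03713257096524448
```

View pics/d4.png

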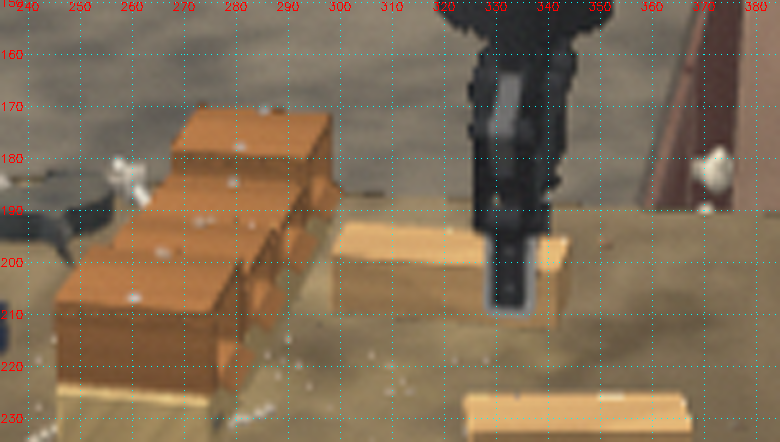

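Run:
```python
from m import *
print(proj(f,[[.5782,.0338,.0965],[.4782,.0338,.0965],[.5782,.0338,.0685],[.4782,.0338,.0685]]))
# mouth edge lines of rack: subpixel on near block: intensity profile down columns 250..272
g=cv2.cvtColor(f['img'],cv2.COLOR_RGB2GRAY).astype(int); h=cv2.cvtColor(f['img'],cv2.COLOR_RGB2HSV)
for c in(250,258,266,272): print(c,g[200:236,c])
for r in(214,218,222): print(r,g[r,240:290])
```

```text
[[296.361  198.1978]
 [340.9839 201.5888]
 [296.3584 209.779 ]
 [340.579  213.2627]]
250 [124 132 136 137 138 134 135 131 103  92  84  88  89  94  95  94  90  89
  89  90  89  86  88 105 152 189 144 129 128 126 125 131 131 130 130 125]
258 [124 130 134 134 135 133 135 138 127  93  95  88  88  90  96  92  91  91
  90  90  91  91  87  91 121 169 165 127 131 130 129 126 128 128 130 130]
266 [120 126 130 132 131 133 131 134 131 111  93  89  86  89  94  95  94  92
  88  90  92  92  86  89  90 135 195 172 139 141 137 134 128 129 131 133]
272 [119 124 129 130 133 132 129 132 139 128  93  92  95  89  92  92  94  93
  91  91  93  92  92  89  90 110 162 186 149 141 140 136 137 134 134 137]
214 [109 112 112 109 115 123  91  96  92  92  95  93  92  94  92  94  95  94
  96  93  96  94  95  93  95  94  94  92  94  93  91  93  92  91  90  87
  84  95  89  90  91  81 111 110 110 109 106 109 111 118]
218 [117 121 137 129 129 115  90  91  89  89  89  90  89  90  89  90  91  91
  90  89  89  89  91  88  89  87  88  89  90  89  90  91  91  92  91  89
  96 131 133 114 102 105 108 110 109 116 144 107 107 113]
222 [122 125 124 125 125 121  86  88  88  90  88  87  88  87  88  88  88  86
  87  89  87  88  87  87  87  87  86  87  90  88  89  90  92  91  90  84
  77 106 104 104 108 109 111 116 134 137 135 136 154 128]
```

>>> move_arm --steps '[0, 0.2, -1.5, 0, 1, 0, 0.2, -3.3, 0, 1, 1, 0.2, -3.3, 0, 1, 2, 0.2, -3.3, 0, 1, 3, 0.2, -3.3, 0, 1, 3.7, 0.2, -3.3, 0, 1, 3.7, 0.2, -3.3, 0, 1, 3.7, 0.2, -3.3, 0, 1]'

```text
time_s: 11.67
ee_pos: [0.5365, 0.0173, 0.0132]
eef_rot: [0.0, 1.0, 0.0, 0.001]
contact_force: [-0.7, -0.3, -0.5]
grip_width: 0.0367
finger_force: 61.6
```

>>> move_arm --steps '[0.3, 0, 0, 0, 1, 0.6, 0, 0, 0, 1, 0.9, 0, 0, 0, 1, 1.2, 0, 0, 0, 1, 1.5, 0, 0, 0, 1, 1.8, 0, 0, 0, 1, 2.0, 0, 0, 0, 1, 2.0, 0, 0, 0, 1]'

```text
time_s: 12.33
ee_pos: [0.5558, 0.0173, 0.0124]
eef_rot: [0.0, 1.0, 0.0, 0.0]
contact_force: [0.1, -0.0, 0.0]
grip_width: 0.0369
finger_force: 61.6
```

>>> move_arm --steps '[0.3, 0, 0, 0, 1, 0.6, 0, 0, 0, 1, 0.9, 0, 0, 0, 1, 1.2, 0, 0, 0, 1, 1.5, 0, 0, 0, 1, 1.8, 0, 0, 0, 1, 2.0, 0, 0, 0, 1, 2.0, 0, 0, 0, 1]'

```text
time_s: 13.0
ee_pos: [0.5758, 0.0173, 0.0123]
eef_rot: [0.0, 1.0, 0.0, 0.0]
contact_force: [-0.6, 0.2, -0.7]
grip_width: 0.0369
finger_force: 61.6
```

>>> move_arm --steps '[0, 0.1, 0, 0, 1, 0, 0.2, 0, 0, 1, 0, 0.3, 0, 0, 1, 0, 0.4, 0, 0, 1, 0, 0.4, 0, 0, 1, 0, 0.4, 0, 0, 1, 0, 0.4, 0, 0, 1, 0, 0.4, 0, 0, 1]'

```text
time_s: 13.67
ee_pos: [0.5752, 0.0188, 0.0124]
eef_rot: [0.002, 1.0, -0.0, -0.0]
contact_force: [-1.0, -5.7, -0.3]
grip_width: 0.0367
finger_force: 62.2
```

>>> move_arm --steps '[0, -0.2, 0, 0, 1, 0, -0.4, 0, 0, 1, 0, -0.6, 0, 0, 1, 0, -0.8, 0, 0, 1, 0, -0.8, 0, 0, 1, 0, -0.8, 0, 0, 1, 0, -0.8, 0, 0, 1, 0, -0.8, 0, 0, 1]'

```text
time_s: 14.33
ee_pos: [0.5752, 0.0139, 0.0123]
eef_rot: [-0.0, 1.0, 0.001, -0.0]
contact_force: [0.1, 2.0, -0.7]
grip_width: 0.037
finger_force: 61.5
```

>>> move_arm --steps '[0, 0.3, 0, 0, 1, 0.5, 0.3, 0, 0, 1, 1, 0.3, 0, 0, 1, 1.5, 0.3, 0, 0, 1, 2, 0.3, 0, 0, 1, 2.5, 0.3, 0, 0, 1, 3, 0.3, 0, 0, 1, 3, 0.3, 0, 0, 1]'

```text
time_s: 15.0
ee_pos: [0.6065, 0.0162, 0.0123]
eef_rot: [0.0, 1.0, 0.0, 0.0]
contact_force: [-0.2, -1.2, -0.4]
grip_width: 0.0372
finger_force: 61.6
```

>>> move_arm --steps '[0.2, 0, 0, 0, 1, 0.4, 0, 0, 0, 1, 0.5, 0, 0, 0, 1, 0.6, 0, 0, 0, 1, 0.7, 0, 0, 0, 1, 0.8, 0, 0, 0, 1, 0.9, 0, 0, 0, 1, 0.9, 0, 0, 0, 1]'

```text
time_s: 15.67
ee_pos: [0.6117, 0.0163, 0.012]
eef_rot: [0.0, 1.0, 0.001, -0.003]
contact_force: [-7.4, 0.5, 2.9]
grip_width: 0.0369
finger_force: 62.0
```

>>> move_arm --steps '[-0.2, 0, -0.1, 0, -0.3, -0.2, 0, -0.1, 0, -0.3, -0.2, 0, -0.1, 0, -0.3, -0.2, 0, -0.1, 0, -0.3, -0.2, 0, 2, 0, -0.3, -0.2, 0, 5, 0, -0.3, -0.2, 0, 9, 0, -1, -4, 0, 10, 0, -1]'

```text
time_s: 16.33
ee_pos: [0.5831, 0.0156, 0.1198]
eef_rot: [0.001, 1.0, 0.0, 0.009]
contact_force: [0.7, 0.5, 2.9]
grip_width: 0.0774
finger_force: 0.0
```

>>> move_arm --steps '[-4, -1, 0, 0, -1, -8, -2, 0, 0.1, -1, -12, -3.3, 0, 0.19, -1, -12.8, -3.3, 0, 0.19, -1, -12.8, -3.3, 0, 0.19, -1, -12.8, -3.3, 0, 0.19, -1, -12.8, -3.3, 0, 0.19, -1, -12.8, -3.3, 0, 0.19, -1]'

```text
time_s: 17.0
ee_pos: [0.448, -0.0165, 0.1128]
eef_rot: [0.0, 0.995, 0.095, 0.001]
contact_force: [0.5, -0.2, 0.0]
grip_width: 0.085
finger_force: 0.0
```

Run:
```python
from pk import *
t=grab('top');s=grab('side');print(observe()['ee_pos'])
for f,(x0,y0,x1,y1) in((t,(290,240,340,310)),(s,(235,150,420,275))):
    h=cv2.cvtColor(f['img'],cv2.COLOR_RGB2HSV)
    m=cv2.inRange(h,(8,90,150),(22,200,255)); m=cv2.morphologyEx(m,cv2.MORPH_OPEN,np.ones((5,5)))
    q=np.zeros_like(m);q[y0:y1,x0:x1]=m[y0:y1,x0:x1]
    for k in cv2.findContours(q,0,2)[0]:
        if cv2.contourArea(k)>60:
            r=cv2.minAreaRect(k);print(f['n'],np.round(r[0],1),np.round(r[1],1))
            if f is t:
                z=.016;Q=onz(t,k.reshape(-1,2),z)[:,:2]*1000; r=cv2.minAreaRect(Q.astype(np.float32));print(r,cv2.boxPoints(r))
            else: print(cv2.approxPolyDP(k,1.5,True).reshape(-1,2).tolist())
packers(t)
```

```text
[ 0.4475 -0.0165  0.1123]
top [316.7 264.2] [12.1 36.9]
((484.07427978515625, 93.0164794921875), (31.201032638549805, 97.88101959228516), 80.53693389892578) [[433.2349  85.6747]
 [529.7839  69.5819]
 [534.9137 100.3583]
 [438.3646 116.4511]]
side [407.5 256.5] [35. 23.]
[[398, 239], [396, 245], [398, 274], [419, 274], [419, 241]]
side [296. 255.] [122.  38.]
[[235, 274], [243, 270], [245, 274], [309, 273], [310, 270], [311, 273], [345, 274], [345, 267], [353, 264], [353, 260], [345, 258], [354, 257], [357, 245], [327, 239], [315, 239], [311, 243], [313, 251], [338, 256], [334, 257], [333, 262], [332, 258], [328, 257], [315, 258], [315, 263], [312, 264], [310, 258], [306, 258], [306, 262], [304, 262], [304, 256], [308, 255], [308, 251], [306, 248], [296, 247], [297, 240], [294, 236], [289, 236], [287, 240], [258, 241], [254, 243], [255, 248], [253, 251], [252, 249], [247, 249], [247, 259], [241, 264], [235, 264]]
side [345.  228.5] [42.  7.]
[[324, 226], [325, 232], [366, 232], [365, 225], [355, 225], [354, 227], [349, 225]]
side [267.5 231. ] [12. 13.]
[[261, 225], [261, 232], [266, 231], [267, 236], [274, 237], [273, 226]]
side [305.5 204. ] [ 8. 19.]
[[315, 200], [296, 203], [296, 207], [314, 207]]
side [270.4 202. ] [44.5 37.2]
[[248, 203], [248, 207], [259, 208], [261, 205], [262, 208], [274, 209], [277, 205], [279, 212], [277, 213], [277, 220], [291, 222], [290, 214], [286, 213], [292, 211], [292, 206], [277, 205], [279, 200], [283, 199], [290, 190], [290, 185], [267, 184], [258, 193], [257, 197], [252, 198]]
side [283. 175.] [ 8. 24.]
[[271, 173], [271, 178], [293, 179], [295, 176], [295, 172], [273, 171]]
[317. 264.] a [486.1  92.8] [ 34.8 102.1] yaw -0.169
[317. 264.] b [484.7  92.5] [ 34.6 101.7] yaw -0.169
[317. 264.] d [481.8  91.9] [ 34.3 100.8] yaw -0.169
```

>>> move_arm --steps '[-0.4, 0, -4, 0, -1, -0.4, 0, -8, 0, -1, -0.4, 0, -11, 0, -1, -0.4, 0, -13, 0, -1, -0.4, 0, -14.1, 0, -1, -0.4, 0, -14.1, 0, -1, -0.4, 0, -14.1, 0, -1, -0.4, 0, -14.1, 0, 1]'

```text
time_s: 17.77
ee_pos: [0.4437, -0.0168, -0.0277]
eef_rot: [0.0, 0.995, 0.095, 0.001]
contact_force: [0.6, -0.1, 1.0]
grip_width: 0.0756
finger_force: 0.0
```

>>> move_arm --steps '[0, 0, 0, 0, 1, 0, 0, 0, 0, 1, 0, 0, 0, 0, 1, 0, 0, 0, 0, 1, 0, 0, 0, 0, 1, 0, 0, 0, 0, 1, 0, 0, 0, 0, 1, 0, 0, 0, 0, 1]'

```text
time_s: 18.43
ee_pos: [0.4437, -0.0169, -0.0272]
eef_rot: [0.0, 0.995, 0.095, 0.001]
contact_force: [-0.6, -0.8, 5.6]
grip_width: 0.0355
finger_force: 60.6
```

>>> move_arm --steps '[0, 0, 2, 0, 1, 0, 0, 5, 0, 1, 0, -2, 7, -0.1, 1, 1, -5, 7, -0.19, 1, 2, -8, 7, -0.19, 1, 4, -10.7, 7, -0.19, 1, 6, -10.7, 7, -0.19, 1, 6, -10.7, 7, -0.19, 1]'

```text
time_s: 19.1
ee_pos: [0.5049, -0.1254, 0.0413]
eef_rot: [0.0, 1.0, -0.001, 0.001]
contact_force: [0.0, -0.4, -0.9]
grip_width: 0.0362
finger_force: 60.2
```

>>> move_arm --steps '[0, 0, 0, 0, 1, 0, 0, 0, 0, 1, 0, 0, 0, 0, 1, 0, 0, 0, 0, 1, 0, 0, 0, 0, 1, 0, 0, 0, 0, 1, 0, 0, 0, 0, 1, 0, 0, 0, 0, 1]'

```text
time_s: 19.77
ee_pos: [0.5023, -0.1235, 0.0415]
eef_rot: [0.0, 1.0, 0.0, 0.0]
contact_force: [-0.5, 0.7, -1.0]
grip_width: 0.0358
finger_force: 60.2
```

Run:
```python
from pk import *
s=grab('side');o=observe();p=o['ee_pos'];print(p,o['grip_width'],o['eef_rot'])
f=s;h=cv2.cvtColor(f['img'],cv2.COLOR_RGB2HSV)
b=p[2]+.0272; F=p[:2]
P=[[F[0]+dx,F[1]+.019,z] for dx in(.08,-.02) for z in(b+.01,b)]+[[F[0]+dx,F[1]-.019,b+.01] for dx in(.08,-.02)]
Q=proj(f,P);print(Q)
x0,y0=Q.min(0).astype(int)-12;x1,y1=Q.max(0).astype(int)+12
im=crop(f,x0,y0,x1,y1,9)
for q in Q: cv2.circle(im,tuple(int(v) for v in (q-[x0,y0]+.5)*9),3,(0,255,0),1)
cv2.imwrite('pics/a1.png',im);print(im.shape)
packers(grab('top'))
```

```text
[ 0.5023 -0.1236  0.0415] 0.03589075347634956 [0.0001 1.     0.0005 0.0001]
[[305.6243 183.9028]
 [305.5966 187.7355]
 [346.3209 186.8454]
 [346.1722 190.7068]
 [308.3444 178.5964]
 [348.1468 181.4202]]
(324, 603, 3)
[318. 264.] a [485.5  90.2] [ 40.2 102.4] yaw -0.183
[318. 264.] b [484.1  89.9] [ 40. 102.] yaw -0.183
[318. 264.] d [481.2  89.3] [ 39.7 101.1] yaw -0.183
```

View pics/a1.png

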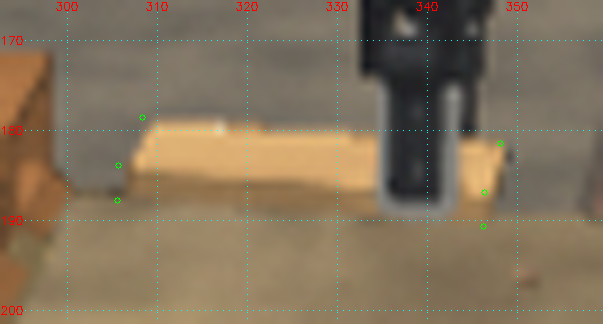

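>>> move_arm --steps '[0, 0, -1.5, 0, 1, 0, 0, -3.3, 0, 1, 1, 0, -3.3, 0, 1, 2, 0, -3.3, 0, 1, 3, 0, -3.3, 0, 1, 3.4, 0, -3.3, 0, 1, 3.4, 0, -3.3, 0, 1, 3.4, 0, -3.3, 0, 1]'

```text
time_s: 20.53
ee_pos: [0.5373, -0.1238, 0.0091]
eef_rot: [0.0, 1.0, 0.001, 0.001]
contact_force: [-0.3, 0.0, -0.8]
grip_width: 0.0361
finger_force: 60.2
```

>>> move_arm --steps '[0.3, 0, 0, 0, 1, 0.6, 0, 0, 0, 1, 0.9, 0, 0, 0, 1, 1.2, 0, 0, 0, 1, 1.5, 0, 0, 0, 1, 1.8, 0, 0, 0, 1, 2.0, 0, 0, 0, 1, 2.0, 0, 0, 0, 1]'

```text
time_s: 21.2
ee_pos: [0.5568, -0.1237, 0.0083]
eef_rot: [0.0, 1.0, 0.0, 0.0]
contact_force: [-0.3, -0.5, -0.7]
grip_width: 0.0361
finger_force: 60.2
```

>>> move_arm --steps '[0.3, 0, 0, 0, 1, 0.6, 0, 0, 0, 1, 0.9, 0, 0, 0, 1, 1.2, 0, 0, 0, 1, 1.5, 0, 0, 0, 1, 1.8, 0, 0, 0, 1, 2.0, 0, 0, 0, 1, 2.0, 0, 0, 0, 1]'

```text
time_s: 21.87
ee_pos: [0.5768, -0.1237, 0.0084]
eef_rot: [0.0, 1.0, 0.0, 0.0]
contact_force: [0.2, -0.2, -0.8]
grip_width: 0.0358
finger_force: 60.2
```

>>> move_arm --steps '[0.5, 0, 0, 0, 1, 1, 0, 0, 0, 1, 1.5, 0, 0, 0, 1, 2, 0, 0, 0, 1, 2.5, 0, 0, 0, 1, 3, 0, 0, 0, 1, 3, 0, 0, 0, 1, 3, 0, 0, 0, 1]'

```text
time_s: 22.53
ee_pos: [0.6065, -0.1236, 0.0082]
eef_rot: [0.0, 1.0, 0.0, -0.0]
contact_force: [-0.7, -0.2, -0.4]
grip_width: 0.0359
finger_force: 60.2
```

>>> move_arm --steps '[0.2, 0, 0, 0, 1, 0.4, 0, 0, 0, 1, 0.5, 0, 0, 0, 1, 0.6, 0, 0, 0, 1, 0.7, 0, 0, 0, 1, 0.8, 0, 0, 0, 1, 0.9, 0, 0, 0, 1, 0.9, 0, 0, 0, 1]'

```text
time_s: 23.2
ee_pos: [0.6107, -0.1236, 0.0071]
eef_rot: [-0.0, 1.0, 0.0, -0.005]
contact_force: [-10.8, -0.4, 3.4]
grip_width: 0.0359
finger_force: 60.6
```

>>> move_arm --steps '[-0.3, 0, 0, 0, -0.3, -0.3, 0, 0, 0, -0.3, -0.3, 0, 0, 0, -0.3, -0.3, 0, 0, 0, -0.3, -0.3, 0, 2, 0, -0.3, -0.3, 0, 5, 0, -0.3, -0.3, 0, 9, 0, -1, -4, 0, 10, 0, -1]'

```text
time_s: 23.87
ee_pos: [0.5839, -0.1251, 0.116]
eef_rot: [0.002, 1.0, 0.001, 0.009]
contact_force: [1.5, -1.5, 2.9]
grip_width: 0.0776
finger_force: 0.0
```

>>> move_arm --steps '[-3, 3, 0, 0, -1, -6, 6, 0, -0.1, -1, -9, 9, 0, -0.18, -1, -11, 12.5, 0, -0.18, -1, -11.5, 16.5, 0, -0.18, -1, -11.5, 20, 0, -0.18, -1, -11.5, 21.9, 0, -0.18, -1, -11.5, 21.9, 0, -0.18, -1]'

```text
time_s: 24.53
ee_pos: [0.4604, 0.0991, 0.1091]
eef_rot: [-0.001, 0.996, -0.087, 0.001]
contact_force: [-0.6, -0.4, 0.7]
grip_width: 0.0853
finger_force: 0.0
```

Run:
```python
from pk import *
for n in 'ts':
  s=grab('side')
print(observe()['ee_pos'],observe()['eef_rot'])
h=cv2.cvtColor(s['img'],cv2.COLOR_RGB2HSV)
# expected home packer protruding corners (top near edge)
for n,y,z in(('d',.0163,.062),('a',-.1235,.044)): print(n,proj(s,[[.591,y+.019,z],[.626,y+.019,z],[.591,y+.019,.034]]))
m=cv2.inRange(h,(8,90,150),(22,170,255))
for r in range(184,226,3): print(r,''.join('#' if v else '.' for v in m[r,262:306]))
packers(grab('top'))
```

```text
[0.4606 0.0958 0.1088] [ 0.0003  0.9961 -0.0884  0.0006]
d [[290.6416 212.254 ]
 [275.4357 211.0427]
 [290.6885 223.5811]]
a [[302.0492 196.8333]
 [288.1539 195.7803]
 [302.032  200.5863]]
184 .....############.#...............#.........
187 ..############################...##.........
190 #############################....#####.#....
193 ###########################.###############.
196 ########################...###############..
199 ######################......###...#######...
202 #################................###########
205 ################.##########....#############
208 ##############.#################..#.##..####
211 ..............#################.............
214 ...............###############..............
217 ...............###############..............
220 ...............###############..............
223 ...........................###..............
```

>>> move_arm --steps '[-0.6, 0, -4, 0, -1, -0.6, 0, -8, 0, -1, -0.6, 0, -11, 0, -1, -0.6, 0, -13, 0, -1, -0.6, 0, -13.6, 0, -1, -0.6, 0, -13.6, 0, -1, -0.6, 0, -13.6, 0, -1, -0.6, 0, -13.6, 0, 1]'

```text
time_s: 25.35
ee_pos: [0.4564, 0.095, -0.0256]
eef_rot: [-0.0, 0.996, -0.09, 0.002]
contact_force: [-0.4, 0.0, -0.3]
grip_width: 0.0756
finger_force: 0.0
```

>>> move_arm --steps '[0, 0, 0, 0, 1, 0, 0, 0, 0, 1, 0, 0, 0, 0, 1, 0, 0, 0, 0, 1, 0, 0, 0, 0, 1, 0, 0, 0, 0, 1, 0, 0, 0, 0, 1, 0, 0, 0, 0, 1]'

```text
time_s: 26.02
ee_pos: [0.4557, 0.0954, -0.0261]
eef_rot: [-0.0, 0.996, -0.089, 0.002]
contact_force: [-0.5, 0.2, 5.6]
grip_width: 0.0369
finger_force: 60.5
```

>>> move_arm --steps '[0, 0, 2, 0, 1, 0, 0, 5, 0, 1, 0, -2, 7, 0.1, 1, 0, -6, 7, 0.178, 1, 1, -9, 7, 0.178, 1, 2, -12, 7, 0.178, 1, 4.7, -14.9, 7, 0.178, 1, 4.7, -14.9, 7, 0.178, 1]'

```text
time_s: 26.68
ee_pos: [0.5046, -0.0587, 0.0422]
eef_rot: [0.002, 1.0, -0.003, 0.002]
contact_force: [0.2, -0.4, -0.4]
grip_width: 0.0362
finger_force: 60.2
```

>>> move_arm --steps '[0, 0, 0, 0, 1, 0, 0, 0, 0, 1, 0, 0, 0, 0, 1, 0, 0, 0, 0, 1, 0, 0, -1.5, 0, 1, 0, 0, -3.5, 0, 1, 0, 0, -3.5, 0, 1, 0, 0, -3.5, 0, 1]'

```text
time_s: 27.35
ee_pos: [0.4997, -0.0526, 0.0064]
eef_rot: [-0.0, 1.0, 0.0, -0.002]
contact_force: [-0.2, -0.4, 0.3]
grip_width: 0.0361
finger_force: 60.2
```

Run:
```python
from pk import *
s=grab('side');o=observe();p=o['ee_pos'];print(p,o['eef_rot'])
y=p[1]+.019;b=p[2]+.0261
print(proj(s,[[p[0]+.08,y,b+.016],[p[0]+.08,y,b],[p[0]-.02,y,b+.016],[p[0]-.02,y,b]]))
g=cv2.cvtColor(s['img'],cv2.COLOR_RGB2GRAY);h=cv2.cvtColor(s['img'],cv2.COLOR_RGB2HSV)
for c in (305,312,320,342): print(c,h[196:222,c,2].tolist())
t=grab('top');packers(t)
```

```text
[ 0.501  -0.053   0.0076] [-0.      1.     -0.0001 -0.0002]
[[300.7427 205.8982]
 [300.72   212.1277]
 [342.845  209.1713]
 [342.6171 215.4479]]
305 [131, 138, 142, 148, 159, 176, 198, 221, 231, 233, 233, 224, 173, 172, 165, 159, 153, 131, 133, 127, 130, 135, 143, 140, 140, 141]
312 [156, 154, 156, 161, 166, 188, 219, 224, 229, 233, 235, 228, 184, 174, 168, 162, 160, 156, 135, 142, 138, 135, 139, 145, 152, 151]
320 [157, 159, 158, 157, 159, 169, 195, 222, 224, 228, 233, 235, 228, 167, 171, 167, 163, 158, 152, 155, 151, 147, 146, 143, 136, 136]
342 [56, 58, 53, 54, 57, 58, 57, 117, 200, 226, 225, 226, 230, 231, 216, 173, 170, 163, 155, 142, 120, 131, 138, 140, 136, 119]
```

>>> move_arm --steps '[0, -0.05, 0.15, 0, 1, 1, -0.05, 0.15, 0, 1, 2, -0.05, 0.15, 0, 1, 3, -0.05, 0.15, 0, 1, 3.6, -0.05, 0.15, 0, 1, 4.2, -0.05, 0.15, 0, 1, 4.8, -0.05, 0.15, 0, 1, 4.8, -0.05, 0.15, 0, 1]'

```text
time_s: 28.12
ee_pos: [0.5505, -0.0542, 0.0087]
eef_rot: [0.0, 1.0, -0.001, 0.0]
contact_force: [-0.1, -0.5, -1.5]
grip_width: 0.0365
finger_force: 60.2
```

>>> move_arm --steps '[0.3, 0, 0, 0, 1, 0.6, 0, 0, 0, 1, 0.9, 0, 0, 0, 1, 1.2, 0, 0, 0, 1, 1.5, 0, 0, 0, 1, 1.8, 0, 0, 0, 1, 2.4, 0, 0, 0, 1, 2.4, 0, 0, 0, 1]'

```text
time_s: 28.78
ee_pos: [0.5745, -0.0542, 0.0091]
eef_rot: [0.0, 1.0, -0.001, 0.001]
contact_force: [-0.2, 0.1, -0.6]
grip_width: 0.0363
finger_force: 60.2
```

>>> move_arm --steps '[0.5, 0, 0, 0, 1, 1, 0, 0, 0, 1, 1.5, 0, 0, 0, 1, 2, 0, 0, 0, 1, 2.5, 0, 0, 0, 1, 3, 0, 0, 0, 1, 3.2, 0, 0, 0, 1, 3.2, 0, 0, 0, 1]'

```text
time_s: 29.45
ee_pos: [0.6059, -0.0542, 0.0088]
eef_rot: [0.0, 1.0, -0.001, 0.0]
contact_force: [-0.5, -0.1, -1.2]
grip_width: 0.0364
finger_force: 60.2
```

>>> move_arm --steps '[0.2, 0, 0, 0, 1, 0.4, 0, 0, 0, 1, 0.5, 0, 0, 0, 1, 0.6, 0, 0, 0, 1, 0.7, 0, 0, 0, 1, 0.8, 0, 0, 0, 1, 0.8, 0, 0, 0, 1, 0.8, 0, 0, 0, 1]'

```text
time_s: 30.12
ee_pos: [0.6115, -0.0542, 0.0085]
eef_rot: [0.0, 1.0, -0.001, -0.002]
contact_force: [-5.1, 0.6, 2.2]
grip_width: 0.0363
finger_force: 60.5
```

>>> move_arm --steps '[-0.3, 0, 0, 0, -0.2, -0.3, 0, 0, 0, -0.2, -0.3, 0, 0, 0, -0.2, -0.3, 0, 0, 0, -0.2, -0.3, 0, 2, 0, -0.2, -0.3, 0, 5, 0, -0.2, -0.3, 0, 9, 0, -1, -4, 0, 10, 0, -1]'

```text
time_s: 30.78
ee_pos: [0.5818, -0.0553, 0.1163]
eef_rot: [0.001, 1.0, -0.0, 0.009]
contact_force: [1.7, -0.8, 3.1]
grip_width: 0.0734
finger_force: 0.0
```

>>> move_arm --steps '[-4, -1, 0, 0, -1, -8, -2, 0, 0, -1, -12, -4, 0, 0, -1, -15, -6, 0, 0, -1, -15, -8, 0, 0, -1, -15, -8, 0, 0, -1, -15, -8, 0, 0, -1, -15, -8, 0, 0, -1]'

```text
time_s: 31.45
ee_pos: [0.4241, -0.1339, 0.1093]
eef_rot: [-0.0, 1.0, -0.001, 0.001]
contact_force: [0.0, -0.4, 0.6]
grip_width: 0.0851
finger_force: 0.0
```

```bash
cat > nut.py <<'E'
from pk import *
def nuts(t):
    h=cv2.cvtColor(t['img'],cv2.COLOR_RGB2HSV)
    m=cv2.inRange(h,(0,0,0),(179,255,55)); q=np.zeros_like(m);q[250:300,195:300]=m[250:300,195:300]
    w=cv2.inRange(h,(0,0,150),(179,60,255)); qw=np.zeros_like(m);qw[250:300,195:300]=w[250:300,195:300]
    for k in cv2.findContours(q,0,2)[0]:
        if cv2.contourArea(k)>15:
            Q=onz(t,k.reshape(-1,2),.058)[:,:2]*1000; r=cv2.minAreaRect(Q.astype(np.float32)); b=cv2.boxPoints(r); e=max([b[1]-b[0],b[2]-b[1]],key=np.linalg.norm)
            a=(np.arctan2(e[1],e[0])+np.pi/2)%np.pi-np.pi/2
            print(np.round(cv2.minAreaRect(k)[0],1),'ctr@58',np.round(r[0],1),np.round(r[1],1),'yaw %.2f'%a)
    for k in cv2.findContours(qw,0,2)[0]:
        if cv2.contourArea(k)>4: print('white',np.round(k.reshape(-1,2).mean(0),1),onz(t,[k.reshape(-1,2).mean(0)],.009)[0,:2]*1000)
E
python3 - <<'E'
from nut import *
t=grab('top');s=grab('side');nuts(t)
h=cv2.cvtColor(t['img'],cv2.COLOR_RGB2HSV)
A=crop(t,198,250,298,300,7); B=crop(s,335,235,382,325,6)
o=np.zeros((600,800,3),np.uint8);
o[:350,:700]=A[:350,:700]
T=crop(t,243,200,273,258,4,10); o[352:352+len(T),:T.shape[1]]=T
B=crop(s,335,237,382,322,2.9,20); o[352:352+len(B),150:150+B.shape[1]]=B
C=crop(s,238,165,308,235,3.5,20); o[352:352+len(C),320:320+C.shape[1]]=C
cv2.imwrite('pics/n1.png',o)
# strut sides in top: per-row white extents
g=cv2.cvtColor(t['img'],cv2.COLOR_RGB2GRAY).astype(int)
for r in range(204,258,4): print(r,g[r,243:273].tolist())
E
```

```text
[280.3 283.8] ctr@58 [406.7 170. ] [32.4  8.8] yaw 0.98
[249.6 271.3] ctr@58 [422.5 252.2] [33.7  8.4] yaw 0.58
[214.  269.5] ctr@58 [409.7 340.6] [16.6 29.8] yaw -0.54
white [256.2 251. ] [489.0375 256.2352]
204 [107, 106, 106, 106, 105, 106, 106, 107, 107, 105, 107, 104, 102, 101, 100, 97, 96, 97, 100, 101, 102, 104, 105, 105, 106, 106, 108, 108, 108, 110]
208 [109, 111, 115, 116, 130, 169, 186, 188, 189, 194, 195, 192, 192, 162, 137, 136, 138, 136, 136, 116, 98, 99, 100, 102, 103, 105, 107, 108, 109, 110]
212 [112, 114, 116, 116, 123, 164, 185, 187, 190, 192, 172, 177, 191, 190, 188, 187, 182, 183, 184, 187, 189, 195, 156, 110, 110, 111, 115, 114, 117, 115]
216 [111, 105, 113, 115, 113, 164, 185, 187, 189, 196, 174, 178, 191, 190, 188, 187, 184, 184, 184, 187, 188, 192, 144, 101, 117, 119, 112, 107, 106, 106]
220 [109, 109, 114, 116, 115, 166, 188, 185, 189, 189, 157, 169, 191, 191, 188, 185, 163, 171, 187, 186, 189, 193, 154, 109, 105, 105, 105, 104, 105, 101]
224 [105, 108, 109, 109, 107, 169, 190, 185, 188, 190, 172, 179, 192, 190, 188, 186, 187, 194, 191, 186, 189, 189, 140, 9
[... 562 characters left out ...]
171, 190, 192, 187, 184, 184, 183, 182, 183, 185, 191, 141, 94, 113, 111, 114, 114, 104]
244 [108, 109, 110, 112, 104, 101, 160, 185, 181, 183, 187, 162, 171, 189, 190, 185, 184, 170, 176, 184, 181, 183, 187, 137, 85, 100, 103, 108, 108, 108]
248 [106, 110, 110, 110, 106, 107, 159, 184, 181, 183, 186, 173, 178, 189, 189, 186, 183, 184, 187, 185, 182, 184, 185, 158, 117, 105, 108, 108, 105, 107]
252 [102, 104, 106, 106, 105, 105, 102, 105, 143, 164, 155, 147, 147, 147, 138, 132, 133, 131, 123, 119, 118, 108, 104, 106, 109, 108, 107, 107, 110, 109]
256 [96, 95, 97, 99, 100, 99, 99, 97, 101, 103, 103, 104, 107, 108, 108, 107, 106, 108, 108, 108, 110, 107, 109, 109, 109, 110, 111, 108, 106, 108]
```

View pics/n1.png

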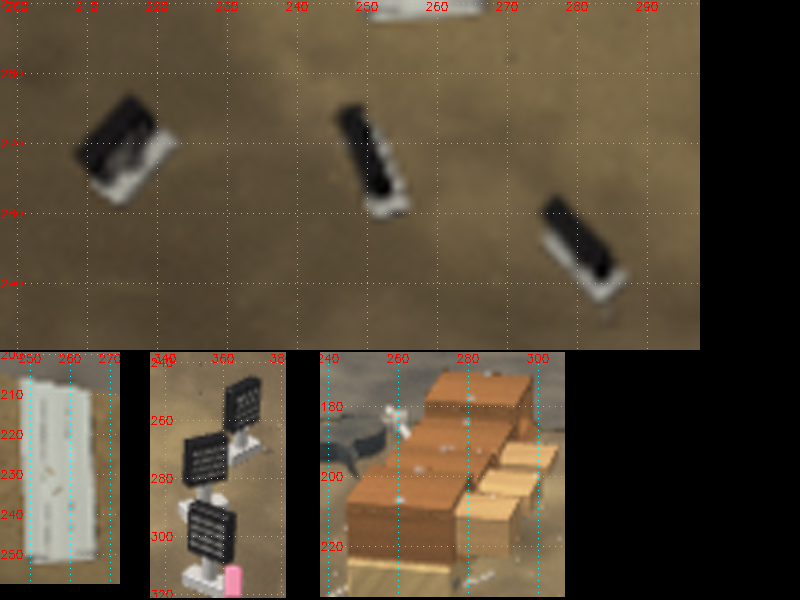

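Packers: all three are in their slots in the right order. Nuts in the top view: (280,284), (250,271), (214,270). The pink look-alike is outside the crop. Strut slot edges at columns 253.5/259.5.

Run:
```python
from nut import *
t=grab('top');s=grab('side')
c=onz(s,[(222.5,278),(221.5,290.3),(319.7,274.7),(321.5,287.3)],.019);print(c[:,:2],'w',np.linalg.norm(c[0]-c[1]),np.linalg.norm(c[2]-c[3]),'len',np.linalg.norm(c[0]-c[2]),'ctr',c.mean(0))
d=(c[0]+c[1]-c[2]-c[3])[:2];print('yaw side',np.arctan2(d[1],d[0]))
g=cv2.cvtColor(s['img'],cv2.COLOR_RGB2GRAY).astype(int)
for u in(235,255,275,295,310): print(u,g[270:302,u].tolist())
L=[];R=[];S=[]
gt=cv2.cvtColor(t['img'],cv2.COLOR_RGB2GRAY).astype(float)
for r in range(212,249):
    row=gt[r]; i=next(i for i in range(244,256) if row[i]>145); L.append((i-(row[i]-145)/(row[i]-row[i-1]),r))
    j=next(j for j in range(272,258,-1) if row[j]>145); R.append((j+(row[j]-145)/(row[j]-row[j+1]),r))
l=onz(t,L,.019);r=onz(t,R,.019)
for n,q in(('L',l),('R',r)): p=np.polyfit(q[:,0],q[:,1],1);print(n,'yaw',np.arctan(p[0]),'y at .49,.575',np.polyval(p,[.49,.575]))
m=onz(t,[(256.4,216),(257.5,244)],.019);print('slot mid',m)
print('nut proj in side',proj(s,[[.4074,.171,.041],[.424,.2532,.041],[.4114,.3434,.041]]))
print('near end top',onz(t,[(250,251.3),(265.5,249.5)],.019))
```

```text
[[0.6761 0.2778]
 [0.664  0.3226]
 [0.493  0.2296]
 [0.4819 0.2769]] w 0.04641757438506655 0.048616417658193654 len 0.18941702993538856 ctr [0.5788 0.2767 0.019 ]
yaw side 0.2516663632959063
235 [138, 140, 140, 139, 138, 130, 128, 154, 216, 229, 231, 228, 129, 128, 140, 169, 230, 229, 228, 223, 164, 158, 138, 141, 140, 144, 143, 141, 141, 143, 139, 140]
255 [143, 145, 153, 144, 148, 154, 167, 207, 230, 229, 221, 132, 135, 141, 155, 204, 230, 228, 224, 187, 145, 158, 138, 140, 140, 144, 142, 147, 158, 157, 153, 148]
275 [143, 145, 141, 142, 144, 144, 178, 230, 228, 219, 159, 137, 141, 148, 192, 230, 228, 228, 217, 151, 161, 137, 138, 141, 139, 143, 151, 153, 151, 147, 149, 145]
295 [143, 144, 142, 141, 142, 175, 229, 228, 224, 192, 141, 140, 157, 207, 229, 228, 229, 223, 143, 152, 137, 138, 140, 142, 143, 149, 143, 138, 150, 156, 156, 149]
310 [142, 147, 145, 144, 166, 218, 228, 229, 224, 122, 133, 142, 177, 229, 227, 226, 216, 144, 157, 126, 86, 68, 106, 139, 142, 143, 142, 153, 150, 151, 149, 146]
L yaw 0.2755167841563741 y at .49,.575 [0.2748 0.2989]
R yaw 0.2612168670764444 y at .49,.575 [0.2281 0.2508]
slot mid [[0.5805 0.2761 0.019 ]
 [0.5058 0.2556 0.019 ]]
nut proj in side [[366.3009 255.1137]
 [353.7348 273.9567]
 [355.3491 299.2456]]
near end top [[0.4826 0.2702 0.019 ]
 [0.4953 0.2317 0.019 ]]
```

>>> move_arm --steps '[0, 4, 0, 0.12, 0, -0.4, 8, 0, 0.24, 0, -0.8, 12, 0, 0.36, 0, -1.2, 16, 0, 0.48, 0, -1.7, 20, 0, 0.6, 0, -1.7, 24, 0, 0.72, 0, -1.7, 28, 0, 0.84, 0, -1.7, 30.5, 0, 0.96, 0]'

```text
time_s: 32.32
ee_pos: [0.4057, 0.175, 0.109]
eef_rot: [-0.001, 0.885, 0.466, 0.001]
contact_force: [-0.1, -0.1, 0.9]
grip_width: 0.0429
finger_force: 0.0
```

>>> move_arm --steps '[0, 0, -3, 0.02, 0, 0, 0, -4, 0.02, 0, 0, 0, -4, 0.02, 0, 0, 0, -4, 0.02, 0, 0, 0, -4, 0.02, 0, 0, 0, -4, 0.02, 0, 0, 0, -4, 0.02, 0, 0, 0, -4, 0.02, 0]'

```text
time_s: 32.98
ee_pos: [0.407, 0.1705, 0.0698]
eef_rot: [0.0, 0.883, 0.47, 0.001]
contact_force: [0.1, 0.2, -0.9]
grip_width: 0.0423
finger_force: 0.0
```

Run:
```python
from nut import *
t=grab('top');o=observe();q=o['eef_rot'];print(o['ee_pos'],2*np.arctan2(q[2],q[1]),o['grip_width']); nuts(t)
```

```text
[0.4069 0.1706 0.0696] 0.9777360055523132 0.04251745476041035
[271.6 283.3] ctr@58 [403.9 191.1] [53.6 86. ] yaw -1.26
[214.  269.5] ctr@58 [409.7 340.6] [16.6 29.8] yaw -0.54
[298. 257.] ctr@58 [482.7 140.9] [36.5  5.1] yaw 0.21
[264.5 274.5] ctr@58 [423.4 214.7] [125.6 114. ] yaw 0.21
```

>>> move_arm --steps '[0, 0, -3, 0, 0, 0, 0, -6, 0, 0, 0, 0, -7.4, 0, 0, 0, 0, -7.4, 0, 0, 0, 0, -7.4, 0, 0, 0, 0, -7.4, 0, 1, 0, 0, -7.4, 0, 1, 0, 0, -7.4, 0, 1]'

```text
time_s: 33.7
ee_pos: [0.4078, 0.1712, -0.0035]
eef_rot: [0.0, 0.883, 0.47, 0.002]
contact_force: [0.1, 0.1, 1.9]
grip_width: 0.0094
finger_force: 61.8
```

>>> move_arm --steps '[0, 0, 0, 0, 1, 0, 0, 0, 0, 1, 0, 0, 0, 0, 1, 0, 0, 0, 0, 1, 0, 0, 0, 0, 1, 0, 0, 0, 0, 1, 0, 0, 0, 0, 1, 0, 0, 0, 0, 1]'

```text
time_s: 34.37
ee_pos: [0.4078, 0.1712, -0.0035]
eef_rot: [0.0, 0.883, 0.47, 0.002]
contact_force: [-0.7, -0.8, 6.2]
grip_width: 0.0093
finger_force: 62.3
```

>>> move_arm --steps '[0, 0, 4, 0, 1, 0, 0, 8, 0, 1, 3, 1, 8.4, -0.12, 1, 6.5, 3, 8.4, -0.24, 1, 10, 5, 8.4, -0.36, 1, 13.5, 7, 8.4, -0.48, 1, 17, 9, 8.4, -0.6, 1, 20.5, 11, 8.4, -0.713, 1]'

```text
time_s: 35.03
ee_pos: [0.6123, 0.2817, 0.0779]
eef_rot: [0.0, 0.992, 0.13, -0.001]
contact_force: [0.4, 0.0, -0.3]
grip_width: 0.0095
finger_force: 61.3
```

>>> move_arm --steps '[1.5, 0.8, 0, 0, 1, 1.5, 0.8, -2, 0, 1, 1.5, 0.8, -5, 0, 1, 1.5, 0.8, -5.5, 0, 1, 1.5, 0.8, -5.5, 0, 1, 1.5, 0.8, -5.5, 0, 1, 1.5, 0.8, -5.5, 0, 1, 1.5, 0.8, -5.5, 0, 1]'

```text
time_s: 35.7
ee_pos: [0.6276, 0.2893, 0.0266]
eef_rot: [-0.0, 0.991, 0.132, 0.002]
contact_force: [-0.0, 0.2, -0.5]
grip_width: 0.0094
finger_force: 61.3
```

```bash
cat >> nut.py <<'E'
def where():
    o=observe();q=o['eef_rot'];p=o['ee_pos'];psi=2*np.arctan2(q[2],q[1])
    d=p[:2]-[.580,.2764];c,s=np.cos(.265),np.sin(.265)
    print('tcp',p,'psi %.3f'%psi,'along %.1f across %.1f mm'%(1000*(c*d[0]+s*d[1]),1000*(-s*d[0]+c*d[1])),o['contact_force'],o['grip_width'])
E
python3 - <<'E'
from nut import *
where()
E
```

```text
tcp [0.6276 0.2893 0.0266] psi 0.266 along 49.3 across -0.0 mm [-0.0162  0.1823 -0.4876] 0.00935014032500382
```

Lower slowly; contact near z 0.0155 means on the lips, free to about 0 means in the slot.

>>> move_arm --steps '[0, 0, -0.3, 0, 1, 0, 0, -0.6, 0, 1, 0, 0, -0.9, 0, 1, 0, 0, -1.1, 0, 1, 0, 0, -1.2, 0, 1, 0, 0, -1.3, 0, 1, 0, 0, -1.3, 0, 1, 0, 0, -1.3, 0, 1]'

```text
time_s: 36.37
ee_pos: [0.6263, 0.2888, 0.0107]
eef_rot: [0.0, 0.991, 0.133, -0.0]
contact_force: [-0.2, 0.3, -1.0]
grip_width: 0.009
finger_force: 61.3
```

>>> move_arm --steps '[0, 0, -0.2, 0, 1, 0, 0, -0.4, 0, 1, 0, 0, -0.6, 0, 1, 0, 0, -0.8, 0, 1, 0, 0, -0.9, 0, 1, 0, 0, -1, 0, 1, 0, 0, -1, 0, 1, 0, 0, -1, 0, 1]'

```text
time_s: 37.03
ee_pos: [0.6263, 0.2888, 0.0008]
eef_rot: [0.0, 0.991, 0.133, -0.0]
contact_force: [-0.3, 0.1, -1.1]
grip_width: 0.009
finger_force: 61.3
```

>>> move_arm --steps '[0, 0, 0, 0.12, 1, 0, 0, 0, 0.24, 1, 0, 0, 0, 0.36, 1, 0, 0, 0, 0.48, 1, 0, 0, 0, 0.6, 1, 0, 0, 0, 0.72, 1, 0, 0, 0, 0.84, 1, 0, 0, 0, 0.84, 1]'

```text
time_s: 37.7
ee_pos: [0.6264, 0.2889, 0.001]
eef_rot: [0.0, 0.851, 0.526, 0.0]
contact_force: [0.3, -0.1, -1.0]
grip_width: 0.0094
finger_force: 61.3
```

>>> move_arm --steps '[0, 0, 0, 0.12, 1, 0, 0, 0, 0.24, 1, 0, 0, 0, 0.36, 1, 0, 0, 0, 0.48, 1, 0, 0, 0, 0.6, 1, 0, 0, 0, 0.73, 1, 0, 0, 0, 0.73, 1, 0, 0, 0, 0.73, 1]'

```text
time_s: 38.37
ee_pos: [0.6264, 0.2889, 0.001]
eef_rot: [0.0, 0.609, 0.793, 0.0]
contact_force: [-0.3, 0.4, -1.3]
grip_width: 0.0089
finger_force: 61.3
```

Run:
```python
from nut import *
where()
```

```text
tcp [0.6264 0.2889 0.001 ] psi 1.831 along 48.0 across -0.1 mm [-0.329   0.4068 -1.2694] 0.008888632924918557
```

>>> move_arm --steps '[0, 0, -0.1, 0, 1, 0, 0, -0.1, 0, 0.3, 0, 0, -0.1, 0, 0.3, 0, 0, -0.1, 0, 0.3, 0, 0, 1, 0, 0.3, 0, 0, 4, 0, 0.3, 0, 0, 8, 0, 0.3, 0, 0, 10, 0, 0]'

```text
time_s: 39.03
ee_pos: [0.6281, 0.2895, 0.1069]
eef_rot: [0.002, 0.608, 0.794, 0.003]
contact_force: [1.3, 0.4, 2.0]
grip_width: 0.0406
finger_force: 0.0
```

>>> move_arm --steps '[-4, -0.7, 0, -0.12, 0, -8, -1.4, 0, -0.24, 0, -12, -2.1, 0, -0.36, 0, -16, -2.8, 0, -0.48, 0, -20, -3.5, 0, -0.6, 0, -20.2, -3.6, 0, -0.72, 0, -20.2, -3.6, 0, -0.84, 0, -20.2, -3.6, 0, -0.96, 0]'

```text
time_s: 39.7
ee_pos: [0.4236, 0.2529, 0.1023]
eef_rot: [0.0, 0.907, 0.421, 0.001]
contact_force: [1.1, -0.8, -0.1]
grip_width: 0.0428
finger_force: 0.0
```

>>> move_arm --steps '[0, 0, 0, -0.12, 0, 0, 0, 0, -0.24, 0, 0, 0, -1, -0.29, 0, 0, 0, -3, -0.29, 0, 0, 0, -3, -0.29, 0, 0, 0, -3, -0.29, 0, 0, 0, -3, -0.29, 0, 0, 0, -3, -0.29, 0]'

```text
time_s: 40.37
ee_pos: [0.4252, 0.2532, 0.0724]
eef_rot: [-0.0, 0.957, 0.289, 0.001]
contact_force: [-0.2, -0.3, 0.9]
grip_width: 0.0425
finger_force: 0.0
```

Run:
```python
from nut import *
where(); s=grab('side');g=s['img']
print(proj(s,[[.6264,.2889,.043],[.6264,.2889,.061],[.424,.2532,.041]]))
h=cv2.cvtColor(g,cv2.COLOR_RGB2HSV);m=h[:,:,2]<70
for r in range(256,296,2): print(r,''.join('#' if v else '.' for v in m[r,222:272]),''.join('#' if v else '.' for v in m[r,340:380]))
```

```text
tcp [0.4252 0.2532 0.0724] psi 0.586 along -155.5 across 18.2 mm [-0.2141 -0.2688  0.9172] 0.042502673095932225
[[245.4471 272.2432]
 [245.1109 263.8686]
 [353.7348 273.9567]]
256 .................................................. ........................................
258 .................................................. ........................................
260 .................................................. ........................................
262 ......................#####....................... ........................................
264 .......................####....................... ........................................
266 ......................#####....................... ...........###########..................
268 .......................####....................... .......###############..................
270 ......................#####....................... .......##########.#..#..................
272 ......................#####....................... .......###..##########..................
274 .......................####....................... .....
[... 295 characters left out ...]
.########...................
282 .......................####....................... .......#######..........................
284 .................................................. ........................................
286 .................................................. ........................................
288 .................................................. ...........#............................
290 .................................................. ...........######.......................
292 .....................................#............ ........######...#######................
294 .........###...................................... ........#....#######..###...............
```

>>> move_arm --steps '[-0.1, 0, -3, 0, 0, -0.1, 0, -6, 0, 0, -0.1, 0, -7.6, 0, 0, -0.1, 0, -7.6, 0, 0, -0.1, 0, -7.6, 0, 0, -0.1, 0, -7.6, 0, 1, -0.1, 0, -7.6, 0, 1, -0.1, 0, -7.6, 0, 1]'

```text
time_s: 41.08
ee_pos: [0.4249, 0.2536, -0.003]
eef_rot: [-0.0, 0.957, 0.289, 0.002]
contact_force: [-0.1, 0.9, 1.4]
grip_width: 0.0094
finger_force: 58.4
```

>>> move_arm --steps '[0, 0, 0, 0, 1, 0, 0, 0, 0, 1, 0, 0, 0, 0, 1, 0, 0, 0, 0, 1, 0, 0, 0, 0, 1, 0, 0, 0, 0, 1, 0, 0, 0, 0, 1, 0, 0, 0, 0, 1]'

```text
time_s: 41.75
ee_pos: [0.4249, 0.2536, -0.0031]
eef_rot: [-0.0, 0.957, 0.289, 0.002]
contact_force: [-0.2, -0.1, 5.6]
grip_width: 0.0089
finger_force: 59.2
```

>>> move_arm --steps '[0, 0, 4, 0, 1, 0, 0, 8, 0, 1, 4, 0.5, 8.3, -0.12, 1, 8, 1, 8.3, -0.24, 1, 12, 1.6, 8.3, -0.321, 1, 15, 2.1, 8.3, -0.321, 1, 15, 2.1, 8.3, -0.321, 1, 15, 2.1, 8.3, -0.321, 1]'

```text
time_s: 42.42
ee_pos: [0.5738, 0.2734, 0.0762]
eef_rot: [0.0, 0.991, 0.132, -0.001]
contact_force: [-0.6, 0.4, -1.8]
grip_width: 0.0092
finger_force: 58.6
```

>>> move_arm --steps '[0, 0, -2, 0, 1, 0, 0, -5, 0, 1, 0, 0, -5.5, 0, 1, 0, 0, -5.5, 0, 1, 0, 0, -5.5, 0, 1, 0, 0, -5.5, 0, 1, 0, 0, -5.5, 0, 1, 0, 0, -5.5, 0, 1]'

```text
time_s: 43.08
ee_pos: [0.5743, 0.2743, 0.0249]
eef_rot: [-0.0, 0.991, 0.132, 0.002]
contact_force: [0.4, 0.5, -0.5]
grip_width: 0.0093
finger_force: 58.6
```

Run:
```python
from nut import *
where()
```

```text
tcp [0.5743 0.2743 0.0249] psi 0.265 along -6.0 across -0.6 mm [ 0.4128  0.4512 -0.4507] 0.009340960785643377
```

>>> move_arm --steps '[0, 0.05, -0.3, 0, 1, 0, 0.05, -0.6, 0, 1, 0, 0.05, -0.9, 0, 1, 0, 0.05, -1.1, 0, 1, 0, 0.05, -1.2, 0, 1, 0, 0.05, -1.3, 0, 1, 0, 0.05, -1.3, 0, 1, 0, 0.05, -1.3, 0, 1]'

```text
time_s: 43.75
ee_pos: [0.5733, 0.2744, 0.0097]
eef_rot: [0.0, 0.991, 0.132, -0.0]
contact_force: [0.1, -0.6, -0.1]
grip_width: 0.0089
finger_force: 58.6
```

In the slot. Lower the rest, turn and release.

>>> move_arm --steps '[0, 0, -0.2, 0, 1, 0, 0, -0.4, 0, 1, 0, 0, -0.6, 0, 1, 0, 0, -0.8, 0, 1, 0, 0, -0.85, 0, 1, 0, 0, -0.85, 0, 1, 0, 0, -0.85, 0, 1, 0, 0, -0.85, 0, 1]'

```text
time_s: 44.42
ee_pos: [0.5734, 0.2744, 0.0015]
eef_rot: [0.0, 0.991, 0.132, 0.0]
contact_force: [-0.4, 0.0, -0.9]
grip_width: 0.0091
finger_force: 58.6
```

>>> move_arm --steps '[0, 0, 0, 0.12, 1, 0, 0, 0, 0.24, 1, 0, 0, 0, 0.36, 1, 0, 0, 0, 0.48, 1, 0, 0, 0, 0.6, 1, 0, 0, 0, 0.72, 1, 0, 0, 0, 0.84, 1, 0, 0, 0, 0.84, 1]'

```text
time_s: 45.08
ee_pos: [0.5734, 0.2744, 0.0015]
eef_rot: [0.0, 0.851, 0.526, 0.0]
contact_force: [-0.4, -0.6, -0.8]
grip_width: 0.0092
finger_force: 58.6
```

>>> move_arm --steps '[0, 0, 0, 0.12, 1, 0, 0, 0, 0.24, 1, 0, 0, 0, 0.36, 1, 0, 0, 0, 0.48, 1, 0, 0, 0, 0.6, 1, 0, 0, 0, 0.73, 1, 0, 0, 0, 0.73, 1, 0, 0, 0, 0.73, 1]'

```text
time_s: 45.75
ee_pos: [0.5734, 0.2744, 0.0015]
eef_rot: [0.0, 0.61, 0.793, 0.0]
contact_force: [-0.1, -0.4, -0.2]
grip_width: 0.0093
finger_force: 58.6
```

Run:
```python
from nut import *
where()
```

```text
tcp [0.5734 0.2744 0.0015] psi 1.830 along -6.9 across -0.2 mm [-0.1202 -0.4178 -0.2296] 0.009281327030004755
```

>>> move_arm --steps '[0, 0, -0.1, 0, 1, 0, 0, -0.1, 0, 0.3, 0, 0, -0.1, 0, 0.3, 0, 0, -0.1, 0, 0.3, 0, 0, 1, 0, 0.3, 0, 0, 4, 0, 0.3, 0, 0, 8, 0, 0.3, 0, 0, 10, 0, 0]'

```text
time_s: 46.42
ee_pos: [0.5752, 0.2751, 0.1072]
eef_rot: [0.002, 0.608, 0.794, 0.003]
contact_force: [0.9, -0.2, 1.6]
grip_width: 0.0405
finger_force: 0.0
```

>>> move_arm --steps '[-3, 1, 0, 0.12, 0, -6, 2, 0, 0.24, 0, -9, 3.3, 0, 0.36, 0, -12, 4.6, 0, 0.48, 0, -15, 6, 0, 0.6, 0, -16.2, 6.9, 0, 0.72, 0, -16.2, 6.9, 0, 0.77, 0, -16.2, 6.9, 0, 0.77, 0]'

```text
time_s: 47.08
ee_pos: [0.4106, 0.3442, 0.1028]
eef_rot: [0.001, 0.264, 0.965, 0.001]
contact_force: [0.3, 0.5, 0.2]
grip_width: 0.043
finger_force: 0.0
```

>>> move_arm --steps '[0, 0, -1, 0, 0, 0, 0, -3, 0, 0, 0, 0, -3, 0, 0, 0, 0, -3, 0, 0, 0, 0, -3, 0, 0, 0, 0, -3, 0, 0, 0, 0, -3, 0, 0, 0, 0, -3, 0, 0]'

```text
time_s: 47.75
ee_pos: [0.4119, 0.3436, 0.0722]
eef_rot: [0.001, 0.265, 0.964, 0.001]
contact_force: [-0.5, -0.1, -1.1]
grip_width: 0.0427
finger_force: 0.0
```

Run:
```python
from nut import *
where(); s=grab('side');g=s['img']
print(proj(s,[[.4114,.3434,.058],[.4114,.3434,.041],[.4114,.3434,.024]]))
h=cv2.cvtColor(g,cv2.COLOR_RGB2HSV);m=h[:,:,2]<70
for r in range(256,316,2): print(r,''.join('#' if v else '.' for v in m[r,222:302]),''.join('#' if v else '.' for v in m[r,335:380]))
```

```text
tcp [0.4119 0.3436 0.0722] psi 2.604 along -144.6 across 108.9 mm [-0.4731 -0.1225 -1.0711] 0.042682349973074046
[[355.7519 290.9337]
 [355.3491 299.2456]
 [354.9523 307.4484]]
256 ................................................................................ ........##########........###########........
258 ................................................................................ ........#########.........##########.........
260 ......................................................#......................... ........#########.........##########.........
262 .......................####.........................####........................ ........#########...........########.........
264 .......................####.........................####........................ ........########.................###.........
266 .......................####.........................####........................ ........########.............................
268 .......................####.........................####........................ ........########.............................
270 ..
[... 2306 characters left out ...]
.............####....###.####................
306 ................................................................................ ................######...####................
308 ................................................................................ .....................########................
310 ..........##.................................................................... .............................................
312 .......#####.................................................................... .............................................
314 .###########.................................................................... .............................................
```

Both nuts stand well in the strut. The third is where I expected it; grasp it.

>>> move_arm --steps '[0, 0, -3, 0, 0, 0, 0, -6, 0, 0, 0, 0, -7.6, 0, 0, 0, 0, -7.6, 0, 0, 0, 0, -7.6, 0, 0, 0, 0, -7.6, 0, 1, 0, 0, -7.6, 0, 1, 0, 0, -7.6, 0, 1]'

```text
time_s: 48.47
ee_pos: [0.4127, 0.3443, -0.0026]
eef_rot: [0.001, 0.265, 0.964, 0.002]
contact_force: [0.7, 1.0, 1.6]
grip_width: 0.009
finger_force: 59.9
```

>>> move_arm --steps '[0, 0, 0, 0, 1, 0, 0, 0, 0, 1, 0, 0, 0, 0, 1, 0, 0, 0, 0, 1, 0, 0, 0, 0, 1, 0, 0, 0, 0, 1, 0, 0, 0, 0, 1, 0, 0, 0, 0, 1]'

```text
time_s: 49.13
ee_pos: [0.4127, 0.3443, -0.0026]
eef_rot: [0.001, 0.265, 0.964, 0.002]
contact_force: [-1.3, -0.3, 5.6]
grip_width: 0.0095
finger_force: 60.5
```

>>> move_arm --steps '[0, 0, 4, 0, 1, 0, 0, 8, 0, 1, 2, -1.5, 8.3, 0.12, 1, 4, -3, 8.3, 0.24, 1, 6, -4.5, 8.3, 0.36, 1, 8, -6, 8.3, 0.48, 1, 10, -7.5, 8.3, 0.6, 1, 10.9, -8.4, 8.3, 0.72, 1]'

```text
time_s: 49.8
ee_pos: [0.5222, 0.2574, 0.078]
eef_rot: [0.0, -0.094, 0.996, -0.0]
contact_force: [-0.3, -0.2, -0.8]
grip_width: 0.0095
finger_force: 59.6
```

>>> move_arm --steps '[0, 0, 0, 0.083, 1, 0, 0, -2, 0.083, 1, 0, 0, -5, 0.083, 1, 0, 0, -5.5, 0.083, 1, 0, 0, -5.5, 0.083, 1, 0, 0, -5.5, 0.083, 1, 0, 0, -5.5, 0.083, 1, 0, 0, -5.5, 0.083, 1]'

```text
time_s: 50.47
ee_pos: [0.5216, 0.26, 0.0254]
eef_rot: [0.002, -0.133, 0.991, 0.0]
contact_force: [0.2, -0.2, -1.4]
grip_width: 0.0088
finger_force: 59.5
```

Run:
```python
from nut import *
where()
```

```text
tcp [0.5216 0.26   0.0254] psi 3.408 along -60.7 across -0.6 mm [ 0.1879 -0.184  -1.3573] 0.008841901611559152
```

>>> move_arm --steps '[0, 0.05, -0.3, 0, 1, 0, 0.05, -0.6, 0, 1, 0, 0.05, -0.9, 0, 1, 0, 0.05, -1.1, 0, 1, 0, 0.05, -1.2, 0, 1, 0, 0.05, -1.3, 0, 1, 0, 0.05, -1.3, 0, 1, 0, 0.05, -1.3, 0, 1]'

```text
time_s: 51.13
ee_pos: [0.5203, 0.2598, 0.0102]
eef_rot: [-0.0, -0.133, 0.991, 0.0]
contact_force: [0.0, -0.1, -1.5]
grip_width: 0.0092
finger_force: 59.6
```

>>> move_arm --steps '[0, 0, -0.2, 0, 1, 0, 0, -0.4, 0, 1, 0, 0, -0.6, 0, 1, 0, 0, -0.8, 0, 1, 0, 0, -0.85, 0, 1, 0, 0, -0.85, 0, 1, 0, 0, -0.85, 0, 1, 0, 0, -0.85, 0, 1]'

```text
time_s: 51.8
ee_pos: [0.5204, 0.2599, 0.0019]
eef_rot: [0.0, -0.133, 0.991, 0.0]
contact_force: [0.5, 0.6, -1.1]
grip_width: 0.0089
finger_force: 59.6
```

>>> move_arm --steps '[0, 0, 0, -0.12, 1, 0, 0, 0, -0.24, 1, 0, 0, 0, -0.36, 1, 0, 0, 0, -0.48, 1, 0, 0, 0, -0.6, 1, 0, 0, 0, -0.72, 1, 0, 0, 0, -0.84, 1, 0, 0, 0, -0.84, 1]'

```text
time_s: 52.47
ee_pos: [0.5204, 0.2599, 0.002]
eef_rot: [0.0, 0.284, 0.959, 0.0]
contact_force: [-0.0, -0.0, -0.7]
grip_width: 0.0094
finger_force: 59.6
```

>>> move_arm --steps '[0, 0, 0, -0.12, 1, 0, 0, 0, -0.24, 1, 0, 0, 0, -0.36, 1, 0, 0, 0, -0.48, 1, 0, 0, 0, -0.6, 1, 0, 0, 0, -0.73, 1, 0, 0, 0, -0.73, 1, 0, 0, 0, -0.73, 1]'

```text
time_s: 53.13
ee_pos: [0.5204, 0.2599, 0.0019]
eef_rot: [0.0, 0.605, 0.796, 0.0]
contact_force: [0.0, 0.5, -1.7]
grip_width: 0.0092
finger_force: 59.6
```

Run:
```python
from nut import *
where()
```

```text
tcp [0.5204 0.2599 0.0019] psi 1.843 along -61.9 across -0.3 mm [ 0.0127  0.454  -1.6697] 0.009150500236689353
```

Release, lift and back off to the right; then a final look.

>>> move_arm --steps '[0, 0, -0.1, 0, 1, 0, 0, -0.1, 0, 0.3, 0, 0, -0.1, 0, 0.3, 0, 0, -0.1, 0, 0.3, 0, 0, 1, 0, 0.3, 0, 0, 4, 0, 0.3, 0, 0, 8, 0, 0.3, 0, 0, 12, 0, 0]'

```text
time_s: 53.8
ee_pos: [0.5193, 0.2595, 0.1229]
eef_rot: [-0.001, 0.606, 0.795, -0.001]
contact_force: [1.4, -0.0, -0.7]
grip_width: 0.0406
finger_force: 0.0
```

>>> move_arm --steps '[-3, -2, 1, 0, 0, -6, -4, 1, 0, 0, -9, -7, 1, 0, 0, -11, -10, 1, 0, 0, -12, -14, 1, 0, 0, -12, -18, 1, 0, 0, -12, -22, 1, 0, 0, -12, -22, 1, 0, 0]'

```text
time_s: 54.47
ee_pos: [0.4004, 0.0335, 0.1332]
eef_rot: [0.002, 0.61, 0.792, -0.001]
contact_force: [0.2, 0.6, -0.1]
grip_width: 0.0426
finger_force: 0.0
```

Run:
```python
from nut import *
where(); s=grab('side');t=grab('top')
o=np.zeros((600,800,3),np.uint8)
A=crop(s,210,165,340,310,4,20);o[:len(A),:A.shape[1]]=A
B=crop(t,165,195,330,300,1.6,40);o[:len(B),530:530+B.shape[1]]=B[:,:270]
C=crop(t,240,200,275,260,6,10);o[200:200+len(C),540:540+C.shape[1]]=C
cv2.imwrite('pics/end.png',o)
```

```text
tcp [0.4004 0.0335 0.1332] psi 1.829 along -237.0 across -187.4 mm [ 0.2086  0.6168 -0.124 ] 0.042612328760329034
```

View pics/end.png

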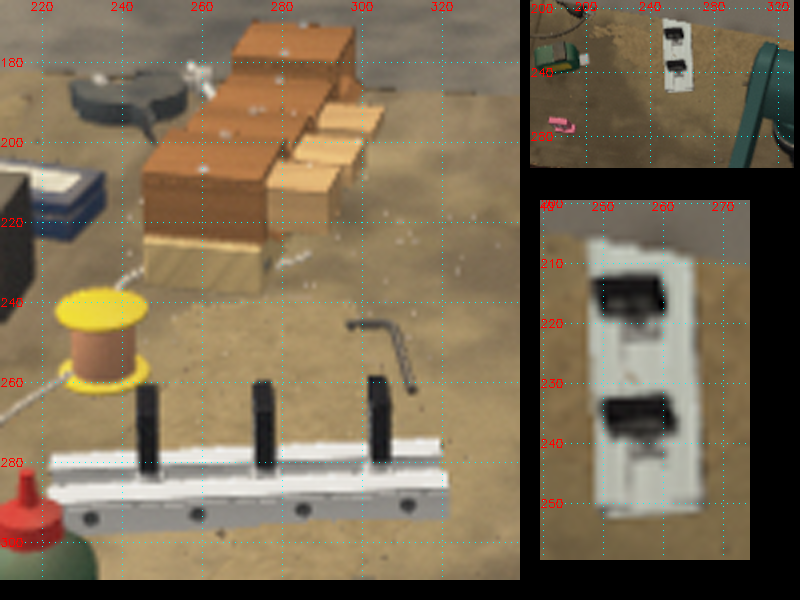

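The final view shows three packers home (about (285,205) to (302,195) in the side view) and three nuts upright and crosswise in the strut at u = 247, 275, 303. The spool and oil can are undisturbed, so I hand in.

```bash
python3 -c "
from rig import hand_in
print(hand_in())"
```

```text
the job is handed in; nothing more can be done
None
```

The job is handed in (no verdict came back): in the last view all three packers present were home in their matching slots, the three channel nuts stood upright and crosswise in the strut, and the bystanders looked undisturbed.

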